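Rack the icing smoothers, lock them in, blow them off and vent the air

TASK

Slide every icing smoother on the bench, bare plate end first, fully home into a slot of the steel rack, one to a slot, and only then throw the rack's lever right over, away from you, to raise the locking bar behind them. With the bar locked, tilt the joystick well over sideways, straight towards the rack, and hold it there for three seconds to blow them off, then pull it well over straight towards you and hold it for three seconds to vent the air, and let it come back to the centre; never work the joystick while the bar is not locked. Finally throw the lever right back towards you to lower the bar, leaving the smoothers home in the rack and the other things on the bench where they are.

Things in the scene. Friction and masses are not known exactly. Their poses are not given: they have to be found in the camera images.
- smoother1_grip (a point): icing smoother (up to four, all alike; None if absent), 0.2 kg: flat steel plate 120 x 64 x 4 mm (x, y, z) with an upright wooden grip block 56 x 22 x 46 mm on top. Point: the grip's centre, 27 mm above the plate's underside, 23 mm above its top; the plate reaches 84 mm ahead of it (+x, the bare end that goes into a slot) and 36 mm behind. z is up.
- smoother2_grip (a point): icing smoother (up to four, all alike; None if absent), 0.2 kg: flat steel plate 120 x 64 x 4 mm (x, y, z) with an upright wooden grip block 56 x 22 x 46 mm on top. Point: the grip's centre, 27 mm above the plate's underside, 23 mm above its top; the plate reaches 84 mm ahead of it (+x, the bare end that goes into a slot) and 36 mm behind. z is up.
- smoother3_grip (a point): icing smoother (up to four, all alike; None if absent), 0.2 kg: flat steel plate 120 x 64 x 4 mm (x, y, z) with an upright wooden grip block 56 x 22 x 46 mm on top. Point: the grip's centre, 27 mm above the plate's underside, 23 mm above its top; the plate reaches 84 mm ahead of it (+x, the bare end that goes into a slot) and 36 mm behind. z is up.
- smoother4_grip (a point): icing smoother (up to four, all alike; None if absent), 0.2 kg: flat steel plate 120 x 64 x 4 mm (x, y, z) with an upright wooden grip block 56 x 22 x 46 mm on top. Point: the grip's centre, 27 mm above the plate's underside, 23 mm above its top; the plate reaches 84 mm ahead of it (+x, the bare end that goes into a slot) and 36 mm behind. z is up.
- slot1 (a point): slot 1 of the rack, counted from the robot's right (rack -y): where the centre of a smoother's wooden grip lies when that smoother is fully home. x points into the rack (the way in), as the rack's x; z up.
- slot2 (a point): slot 2 of the rack, counted from the robot's right (rack -y): where the centre of a smoother's wooden grip lies when that smoother is fully home. x points into the rack (the way in), as the rack's x; z up.
- slot3 (a point): slot 3 of the rack, counted from the robot's right (rack -y): where the centre of a smoother's wooden grip lies when that smoother is fully home. x points into the rack (the way in), as the rack's x; z up.
- slot4 (a point): slot 4 of the rack, counted from the robot's right (rack -y): where the centre of a smoother's wooden grip lies when that smoother is fully home. x points into the rack (the way in), as the rack's x; z up.
- rack: low fixed steel rack 340 mm wide (y), 50 mm high; origin under its middle, x away from the robot. Base 30 mm high from x -60 to +72 mm. Back wall face, where a plate stops, at x +60. Roof (underside 40, top 50 mm up) and partitions over x +10 to +60 leave four slots open towards -x, 80 mm apart, each 70 wide x 10 high x 50 mm deep; the floor runs on in front as an open sill 70 mm deep.
- bar_top (a point): middle of the top edge of the retaining bar, 8 mm thick (rack x -81 to -73 mm), which runs along the whole front of the sill, 13 mm clear of it. It is geared to the lever: 26 mm above the bench with the lever at 0, 48 mm at 1.2, rising behind the plates' rear edges; a plate left sticking out over it stops bar and lever.
- lever (a joint): angle of the rack's lock lever: 0 leaning 0.6 rad towards the robot (bar down, open), 1.2 leaning 0.6 rad away (bar fully up, locked). It stays where it is left; about 1 to 2 N at the knob moves it.
- lever_knob (a point): centre of the ball (26 mm across) at the end of the lever, 88 mm from its pivot; the arm below it is a rod 10 mm thick.
- lever_pivot (a point): pivot of the lever, on a block beyond the rack's right end (at rack x -40, y -245 mm), 45 mm above the bench; the lever swings about the rack's y axis.
- console: fixed white box 110 x 110 x 50 mm with the joystick in the middle of its top and a small air nozzle on its far right corner, 105 mm above the bench, which swings with the stick towards the rack; origin under the box's middle. Its -y side is the side towards the rack.
- stick_knob (a point): centre of the ball (36 mm across) on the joystick, 75 mm above the stick's pivot, which is 55 mm above the bench.
- stick_roll (a joint): sideways tilt of the joystick about the console's x axis: 0 centred, positive towards the console's -y side (to the robot's right, towards the rack), limits +-0.45 rad. Spring-centred, 1.0 N m/rad (about 5 N at the ball for 0.38 rad).
- stick_pitch (a joint): fore-and-aft tilt of the joystick about the console's y axis: 0 centred, positive away from the robot, limits +-0.45 rad, same spring.
- bowl: bystander: round steel bowl 110 mm across, 55 mm high, loose; origin under its middle.
- sprinkle_jar: bystander: low glass jar 56 mm across, 50 mm high, loose; origin under its middle.
- brush: bystander: glazing brush 190 mm long lying on the bench at the right, loose.
- shaker: bystander: metal shaker 56 mm across, 110 mm high, loose; origin under its middle.
Things that resemble listed ones, but are neither listed nor needed, are in the scene too. What is shaped like the part that bears smoother2_grip but yellow is not meant. What is shaped like the part that bears smoother3_grip but purple is not meant.

How it is judged:
By the outcome, as a careful person would: the job done as asked, in the order asked, and still so for the second after the job is handed in, with the robot touching nothing.
Of smoother1, smoother2, smoother3, smoother4 only 2 to 4 are there at a start; the rules pass over those that are not, and their reading is None.
At some moment in a run one of smoother1, smoother2, smoother3, smoother4 may be knocked a few centimetres aside while the robot is not near it.
Once in a run the grip may slacken for a moment while it holds something.
It also fails if it takes over 210 s, if anything falls off the work surface, if the arm or the gripper's body presses on something with over 40 N, if the wrist force passes 120 N, or if a joint passes its speed limit or range.

ROBOT

A 7-joint arm with a two-finger parallel gripper is mounted at the origin on the work surface. World frame = base frame: x ahead of the robot, y to its left, z up, the work surface at z = 0. Lengths are in mm, angles in degrees, forces in N, time in s.
With the tool pointing down it reaches from about 400 to 850 mm from the base axis. Payload 10.4 kg.
Tool frame: the origin (TCP) lies midway between the tips of the shut fingers; the grasp point (between the pads) lies 19 mm behind it; y points along the fingers, z is the direction in which the jaws open and shut, and the axes are right-handed (so a half turn about y gives the same grasp; the last joint's range is limited). The gripper opens to 87 mm and grips with 3 to 60 N. Pads are 19 mm wide; open, the fingers measure 117 mm over their backs; the gripper's body (75 mm by 190 mm) begins 51 mm behind the grasp point.
Start: joints at [64.137, 19.034, -3.707, 83.658, 1.238, 77.344, -5.071], TCP at [259.886, -568.429, 222.576] pointing down, gripper open.
Joint ranges: [-148.97, 148.97], [-28.65, 121.19], [-84.17, 76.75], [9.2, 138.47], [-72.65, 252.65], [3.7, 117.97], [-149.18, 149.18]. Speed limits (degrees/s): [127.2, 127.2, 159.86, 159.86, 180, 180, 180].

INTERFACE

Orientations are given as [roll, pitch, yaw] about the fixed x, y, z axes, in that order (R = Rz(yaw) Ry(pitch) Rx(roll)).
In Python, from rig import bot, vision, workorder gives the robot as it stands.
- The arm moves only by the tool drive_tool, never from a script. Its argument "rows" is a list of rows, each an object with "claw": the closure, from 0 (fully open) to 1 (shut); "offset": the shift along the tool's x, y, z in mm, a list of three; "angular": the turn, a rotation vector about the tool's x, y, z in degrees, a list of three. In form: [{"claw": claw, "offset": [x, y, z], "angular": [wx, wy, wz]}, ...]. A call has 1 to 8 rows; each row shifts and turns the commanded pose from where the row before left it, along the tool's axes as they then stand; what a row does not reach is not made up. A row lasts 1/8 s, in which the tool goes at most 62.5 mm and 10.7 degrees, less where a joint would pass 70% of its speed; a pose out of reach is approached as far as the arm can. A call with a gripper value outside its range is refused whole. The fingers move at their own pace and stop on an object; "newtons" is the grip in N (left out, the last holds). Time passes only in rows, so rows that do not move let the fingers close. It gives the time, the measured TCP pose, the force and the opening at its end, in the units of the state.
- bot.sense(): the state, without advancing time (a new reading comes with each control period).
- vision.snapshot(name): name is "scene" or "top" or "wrist"; returns a dict with "img" (480x640x3 uint8, red, green, blue), "fx", "fy", "cx", "cy" (pixels), "extrinsics" (4x4, takes a point from world to camera coordinates). Camera axes: x right, y up, looking along -z (the intrinsics and any distortion apply to the point x, -y, -z); pixel columns grow to the right and rows downward; lengths in mm; the calibration is good to about 2 mm. A picture is of the moment at which its call begins. There is no depth.
- workorder.close_job(): hands the job in, once; it reports no verdict.
The state is a dict: "t": time; "joints": joint angles; "joint_velocities": joint speeds; "joint_efforts": joint torques, N m; "tool_pos": TCP position; "ee_rot": TCP orientation; "wrist_force": force on the tool from outside, world axes, zero at the start; "ft_torque": the same for the moment, N m; "gripper_width": opening from 0.0 (shut) to 1.0 (fully open).
Only numpy, scipy, OpenCV 4.12 (cv2) and the standard library are available. Lean on these libraries where they do the work, as an engineer would, in place of code of your own. Each camera call takes 0.05 s, during which the arm holds its last target.

## Working session

There is one attempt and no reset: what is moved stays moved. The work goes in short steps, Python scripts to look and compute and a tool call to move; the robot and the scene stay as the last step left them, time stands still between calls to the robot, and variables do not carry over. Pictures are saved under pics/ and viewed, and the job is handed in when it is done.

Besides the shell and the picture viewer there is one more tool, called after ">>>" by a JSON object that holds its "api" and its "payload", one argument or row to a line. drive_tool: Moves the arm, as the interface text tells. Its arguments: {"type":"object","properties":{"rows":{"type":"array","items":{"type":"object","properties":{"claw":{"type":"number"},"offset":{"type":"array","items":{"type":"number"}},"angular":{"type":"array","items":{"type":"number"}}}}},"newtons":{"type":"number"}},"required":["rows"]}

```bash
ls; mkdir -p pics
python3 - <<'E'
from rig import bot, vision, workorder
import cv2
print(bot.sense())
for n in("scene","top","wrist"):
    s=vision.snapshot(n); cv2.imwrite(f"pics/{n}0.png",s["img"][:,:,::-1]); print(n,s["fx"],s["fy"],s["cx"],s["cy"],s["extrinsics"],[k for k in s])
E
```

```text
pics
{'t': 0.0, 'joints': array([64.13634125, 19.07108296, -3.70859129, 83.70545489,  1.23834011,
       77.34369723, -5.07066701]), 'joint_velocities': array([-0.04118805, -0.06918236, -0.04734582,  0.05613559,  0.05394225,
        0.00665903, -0.0727931 ]), 'joint_efforts': array([-3.42465137e-04, -6.23254895e+01,  2.47127458e-02, -3.89897203e+01,
       -6.12170273e-02,  4.00990422e-02,  1.54283784e-04]), 'tool_pos': array([ 259.7105297 , -568.06063063,  221.7683203 ]), 'ee_rot': array([-9.00802447e+01, -3.97998092e-03, -1.55428383e+02]), 'wrist_force': array([-0.18376074, -0.25124617, -0.04932322]), 'ft_torque': array([-0.01071641, -0.01716584, -0.02002774]), 'gripper_width': 0.9967195677017733}
scene 586.5444954428192 586.5444954428192 322.66675459903195 245.6091144016116 [[-5.51419816e-01  8.34216480e-01 -4.36481061e-03  2.81350424e+02]
 [-6.34502346e-01 -4.15999732e-01  6.51422286e-01  2.03754111e+02]
 [ 5.41611446e-01  3.61976640e-01  7.58702810e-01 -1.85363456e+03]
 [ 0.00000000e+00  0.00000000e+00  0.00000000e+00  1.00000000e+00]] ['img', 'fx', 'fy', 'cx', 'cy', 'extrinsics']
top 571.3634783322028 571.3634783322028 324.0248017682962 242.4833545799587 [[-2.77035633e-02 -9.99410130e-01 -2.02954137e-02 -1.66337948e+01]
 [ 9.91104229e-01 -3.01059364e-02  1.29638110e-01 -4.79918545e+02]
 [-1.30172653e-01 -1.65234328e-02  9.91353649e-01 -1.40096992e+03]
 [ 0.00000000e+00  0.00000000e+00  0.00000000e+00  1.00000000e+00]] ['img', 'fx', 'fy', 'cx', 'cy', 'extrinsics']
wrist 370.0397723761796 370.0397723761796 325.74808312167255 244.57430778345952 [[ 4.14748953e-01 -9.09933399e-01 -2.12491208e-03 -6.24438455e+02]
 [ 8.70149990e-01  3.97296429e-01 -2.91538236e-01  3.46510140e+01]
 [ 2.66124598e-01  1.19066186e-01  9.56556816e-01 -3.91601621e+02]
 [ 0.00000000e+00  0.00000000e+00  0.00000000e+00  1.00000000e+00]] ['img', 'fx', 'fy', 'cx', 'cy', 'extrinsics']
```

View pics/top0.png

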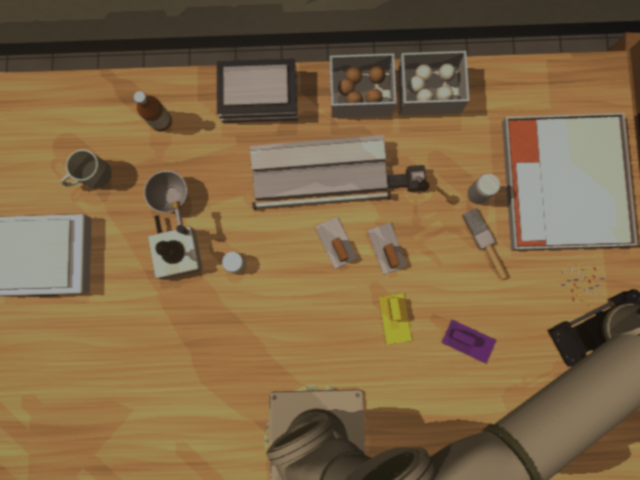

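View pics/scene0.png

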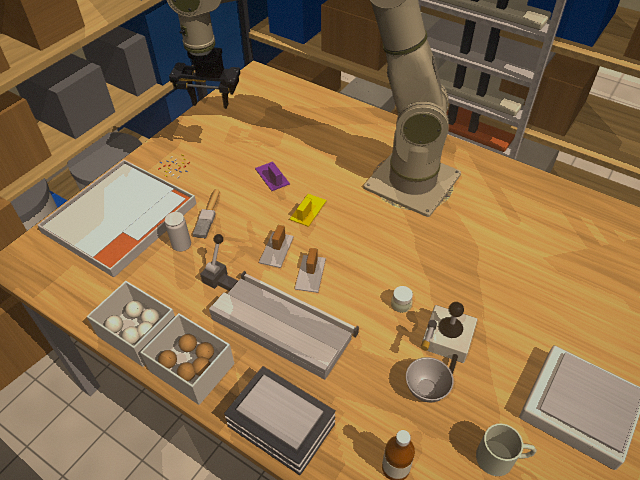

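View pics/wrist0.png

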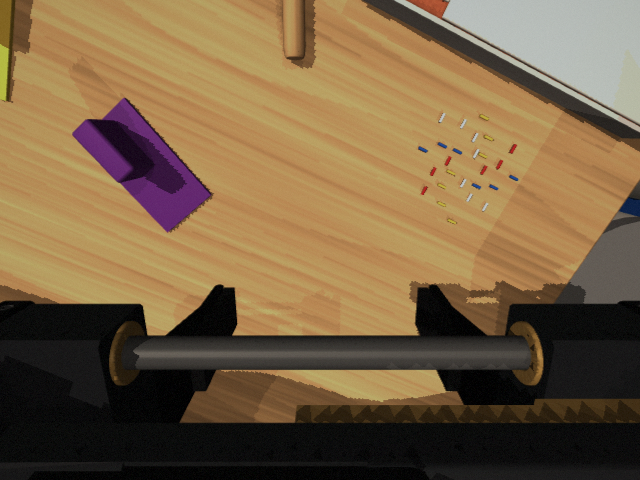

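```bash
cat > h.py <<'E'
import numpy as np, cv2
from rig import bot, vision, workorder
def snap(n):
    s=vision.snapshot(n); s["P"]=np.array(s["extrinsics"]); return s
def ray(s,u,v):
    R=s["P"][:3,:3];t=s["P"][:3,3]
    d=np.array([(u-s["cx"])/s["fx"],-(v-s["cy"])/s["fy"],-1.0])
    return -R.T@t, R.T@d
def onz(s,u,v,z):
    c,d=ray(s,u,v); return c+d*(z-c[2])/d[2]
def proj(s,p):
    q=s["P"][:3,:3]@np.array(p,float)+s["P"][:3,3]
    return np.array([s["cx"]+s["fx"]*q[0]/-q[2], s["cy"]-s["fy"]*q[1]/-q[2]])
def tri(rs):
    A=np.zeros((3,3));b=np.zeros(3)
    for c,d in rs:
        d=d/np.linalg.norm(d);M=np.eye(3)-np.outer(d,d);A+=M;b+=M@c
    p=np.linalg.solve(A,b)
    return p,[np.linalg.norm((np.eye(3)-np.outer(d,d)/(d@d))@(p-c)) for c,d in rs]
def crop(img,x0,y0,x1,y1,k,name):
    cv2.imwrite("pics/"+name,cv2.resize(img[y0:y1,x0:x1,::-1],None,fx=k,fy=k,interpolation=cv2.INTER_CUBIC))
E
python3 - <<'E'
import cv2
t=cv2.imread("pics/top0.png")[:,:,::-1];s=cv2.imread("pics/scene0.png")[:,:,::-1]
from h import crop
crop(t,240,130,440,280,4,"c1.png")
crop(s,190,215,370,380,4,"c2.png")
crop(t,130,160,260,290,5,"c3.png")
crop(s,380,270,500,400,5,"c4.png")
E
```

```text
(no output)
```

View pics/c1.png

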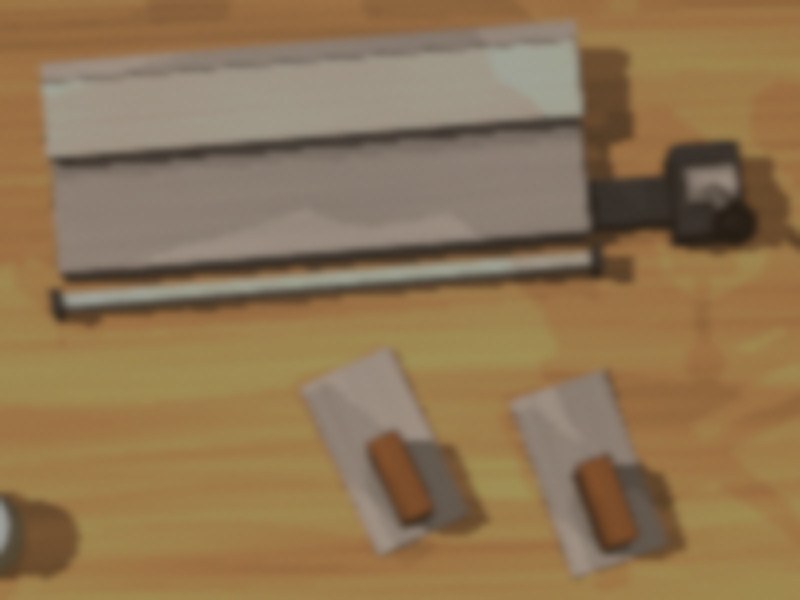

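View pics/c2.png

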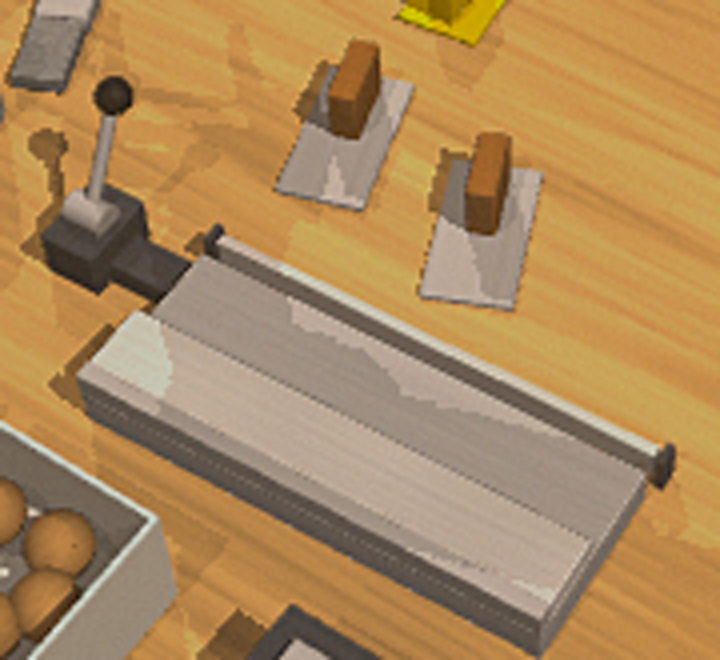

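View pics/c3.png

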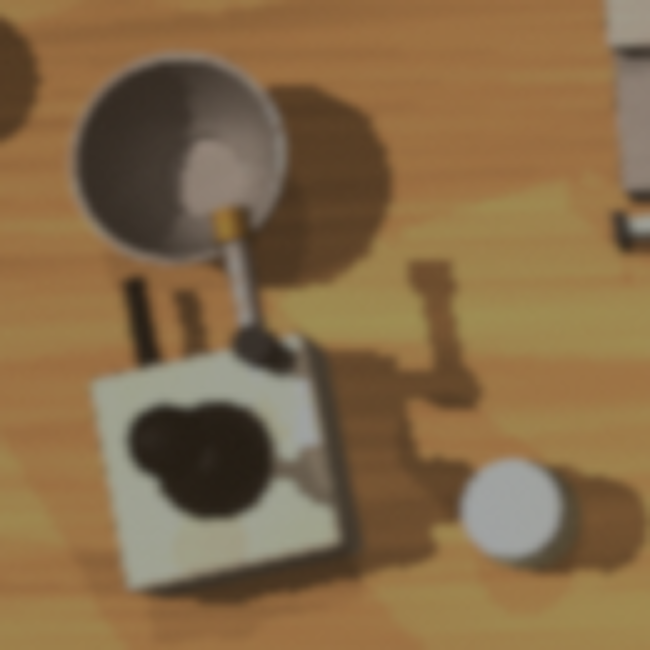

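View pics/c4.png

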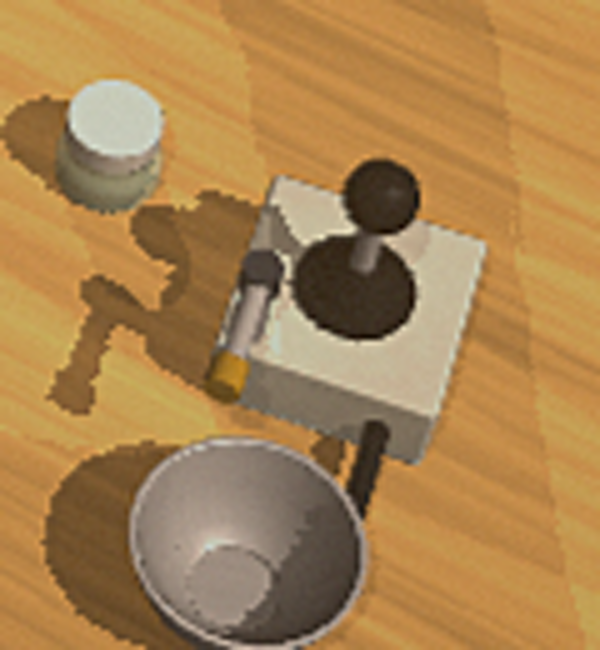

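Run:
```python
from h import *
T=snap("top");S=snap("scene")
print("cam",ray(T,0,0)[0],ray(S,0,0)[0])
c1=lambda X,Y:((X+.5)/4-.5+240,(Y+.5)/4-.5+130)
c2=lambda X,Y:((X+.5)/4-.5+190,(Y+.5)/4-.5+215)
c3=lambda X,Y:((X+.5)/5-.5+130,(Y+.5)/5-.5+160)
c4=lambda X,Y:((X+.5)/5-.5+380,(Y+.5)/5-.5+270)
np.set_printoptions(precision=1,suppress=True)
for n,X,Y,z in [("backL72",41,65,50),("backR72",576,22,50),("roofL10",50,157,50),("roofR10",582,118,50),("sillL-60",62,272,30),("sillR-60",590,232,30),("barL",62,301,26),("barR",592,258,26),("block",0,0,0)]:
    print(n,onz(T,*c1(X,Y),z))
for n,X,Y,z in [("roofL10",590,541,50),("roofR10",140,313,50),("sillL",645,475,30),("sillR",208,258,30),("backL",541,625,50),("backR",79,378,50),("barL",655,455,26),("barR",222,241,26)]:
    print("S",n,onz(S,*c2(X,Y),z))
print("knob",tri([ray(T,*c1(734,221)),ray(S,*c2(114,96))]))
print("stick",tri([ray(T,*c3(160,440)),ray(S,*c4(382,196))]))
print("boxtop T",[onz(T,*c3(x,y),50) for x,y in((92,380),(302,338),(342,542),(131,590))])
print("boxtop S",[onz(S,*c4(x,y),50) for x,y in((278,178),(486,244),(434,415),(230,360))])
# smoothers plate corners z=4
print("A T",[onz(T,*c1(x,y),4) for x,y in((301,387),(389,349),(383,555))])
print("B T",[onz(T,*c1(x,y),4) for x,y in((510,404),(604,370),(576,577))])
print("A S",[onz(S,*c2(x,y),4) for x,y in((419,296),(514,308),(542,172))])
print("B S",[onz(S,*c2(x,y),4) for x,y in((275,190),(362,208),(413,86))])
# grip top z=50
print("gripA T",[onz(T,*c1(x,y),50) for x,y in((370,442),(394,431),(431,514),(410,524))])
print("gripB T",[onz(T,*c1(x,y),50) for x,y in((575,465),(605,456),(634,542),(608,551))])
print("gripA S",[onz(S,*c2(x,y),50) for x,y in((511,137),(481,133),(468,182),(499,188))])
print("gripB S",[onz(S,*c2(x,y),50) for x,y in((380,46),(349,40),(329,88),(360,98))])
print("jar",onz(T,*c3(512,508),50),onz(S,*c4(115,120),50),"bowl",onz(T,*c3(180,158),55))
```

```text
cam [ 292.82051348  -54.22121258 1450.73478817] [1288.37435836  521.0269068  1274.85582482]
backL72 [729.4 150.3  50. ]
backR72 [ 746.  -189.2   50. ]
roofL10 [669.4 145.2  50. ]
roofR10 [ 683.5 -190.4   50. ]
sillL-60 [599.6 141.3  30. ]
sillR-60 [ 614.7 -194.3   30. ]
barL [581.7 142.1  26. ]
barR [ 598.7 -195.3   26. ]
block [790.1 184.2   0. ]
S roofL10 [668.8 146.5  50. ]
S roofR10 [ 686.4 -186.1   50. ]
S sillL [600.5 143.7  30. ]
S sillR [ 616.6 -188.8   30. ]
S backL [731.5 152.7  50. ]
S backR [ 746.6 -185.8   50. ]
S barL [582.5 140.   26. ]
S barR [ 598.  -192.2   26. ]
knob (array([ 597. , -269.9,  124.4]), [np.float64(0.2575827872298998), np.float64(0.2575827872301725)])
stick (array([465.4, 346.4, 134.6]), [np.float64(0.7489069492703655), np.float64(0.7489069492703955)])
boxtop T [array([507.4, 407.3,  50. ]), array([525.3, 302.2,  50. ]), array([422.7, 282. ,  50. ]), array([402. , 386.6,  50. ])]
boxtop S [array([423.7, 284.2,  50. ]), array([402.9, 388.2,  50. ]), array([506.3, 407.2,  50. ]), array([532.4, 312.4,  50. ])]
A T [array([525.1,  -7.8,   4. ]), array([54
[... 262 characters left out ...]
 530.2, -201.8,    4. ]), array([ 509.9, -141.6,    4. ]), array([ 398.3, -177.4,    4. ])]
gripA T [array([482. , -51.1,  50. ]), array([488.4, -66.1,  50. ]), array([436.2, -87.3,  50. ]), array([430.4, -74.2,  50. ])]
gripB T [array([ 463.9, -176.9,   50. ]), array([ 468.9, -195.6,   50. ]), array([ 415.2, -211.1,   50. ]), array([ 410.2, -195. ,   50. ])]
gripA S [array([431.8, -69. ,  50. ]), array([440.1, -88.2,  50. ]), array([480.7, -71.1,  50. ]), array([473.6, -50.7,  50. ])]
gripB S [array([ 412.4, -193.7,   50. ]), array([ 419.8, -215.5,   50. ]), array([ 464.1, -200.1,   50. ]), array([ 459.8, -176.5,   50. ])]
jar [437.  197.7  50. ] [437.  198.1  50. ] bowl [617.8 362.6  55. ]
```

Candidates for smoothers in the top view:
- Brown-gripped steel at (340,250) and (392,256): these fit the description.
- Yellow at (396,318) and purple at (468,340): lookalikes, not meant.

Crop c1 confirms the two brown-gripped steel smoothers, both with the bare end towards the rack. Rack origin is about (667,-22) with yaw 2.6°.

```bash
cat >> h.py <<'E'
from scipy.spatial.transform import Rotation as Ro
def go(p,yaw=None):
    """offset in tool axes to reach TCP p, and turn about tool y to reach yaw"""
    s=bot.sense(); R=Ro.from_euler("xyz",s["ee_rot"],degrees=True)
    o=R.inv().apply(np.array(p)-s["tool_pos"])
    a=None
    if yaw is not None:
        Rt=Ro.from_euler("xyz",[-90,0,yaw],degrees=True); a=(R.inv()*Rt).as_rotvec(degrees=True)
    print("t",s["t"],"pos",s["tool_pos"].round(1),"rot",s["ee_rot"].round(2),"w",round(s["gripper_width"],3),"F",s["wrist_force"].round(1))
    print("offset",o.round(1),"ang",None if a is None else a.round(2))
E
python3 -c "
from h import *
go([458,-70,150],-155.7)"
```

```text
t 0.25 pos [ 259.8 -568.3  222.2] rot [ -90.03   -0.   -155.43] w 0.997 F [ 0.7 -0.1  0.4]
offset [-387.4   72.4 -370.7] ang [0.03 0.27 0.  ]
```

>>> {"api": "drive_tool", "payload": {
  "rows": [
    {"claw": 0,"offset": [-38,0,-37]},
    {"claw": 0,"offset": [-39,0,-37]},
    {"claw": 0,"offset": [-39,0,-37]},
    {"claw": 0,"offset": [-39,5,-37]},
    {"claw": 0,"offset": [-39,5,-37]},
    {"claw": 0,"offset": [-39,10,-37]},
    {"claw": 0,"offset": [-39,13,-37]},
    {"claw": 0,"offset": [-39,13,-37]}
  ],
  "newtons": 30
}}

```text
$.rows[0]: bad value
```

>>> {"api": "drive_tool", "payload": {
  "rows": [
    {"claw": 0.2,"offset": [-39,13,-37]},
    {"claw": 0.3,"offset": [-38,13,-37]},
    {"claw": 0.3,"offset": [0,0,0]},
    {"claw": 0.3,"offset": [0,0,0]}
  ]
}}

```text
$.rows[0]: bad value
```

Run:
```python
from h import *
go([458,-70,150],-155.7)
w=snap("wrist");cv2.imwrite("pics/w1.png",w["img"][:,:,::-1])
for z in(4,50): print(proj(w,(458,-70,z)))
t=snap("top");cv2.imwrite("pics/t1.png",t["img"][:,:,::-1])
```

```text
t 0.25 pos [ 259.8 -568.3  222.2] rot [ -90.03   -0.   -155.43] w 0.997 F [ 0.7 -0.1  0.4]
offset [-387.4   72.4 -370.7] ang [0.03 0.27 0.  ]
[-174.8182421 -300.6222579]
[-270.54569273 -383.22637129]
```

View pics/w1.png

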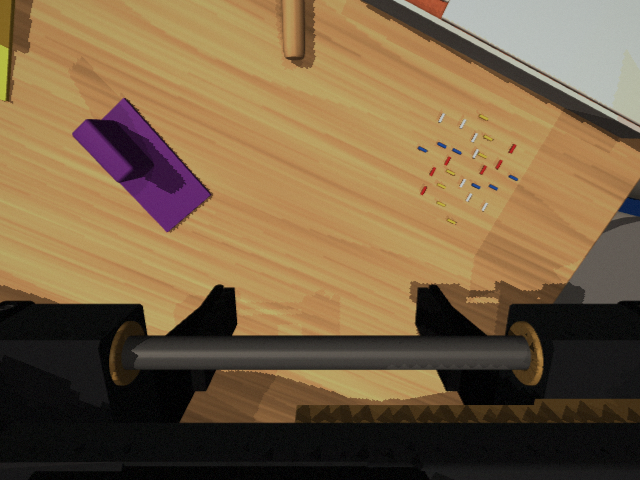

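View pics/t1.png

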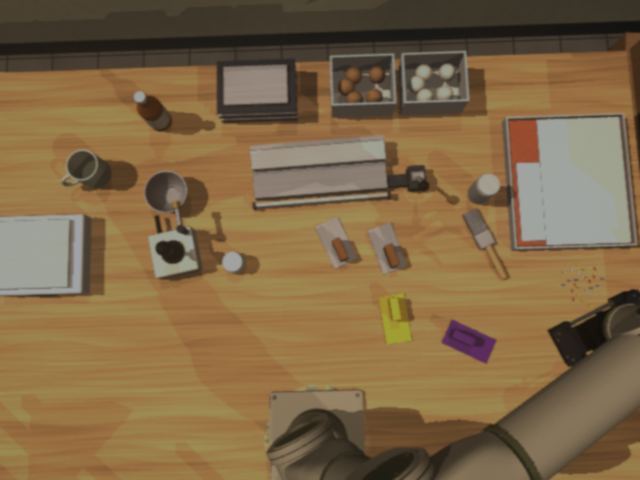

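Each row must include "angular"; resending with it.

>>> {"api": "drive_tool", "payload": {
  "rows": [
    {"claw": 0,"offset": [-38,0,-37],"angular": [0,0,0]},
    {"claw": 0,"offset": [-39,0,-37],"angular": [0,0,0]},
    {"claw": 0,"offset": [-39,0,-37],"angular": [0,0,0]},
    {"claw": 0,"offset": [-39,5,-37],"angular": [0,0,0]},
    {"claw": 0,"offset": [-39,5,-37],"angular": [0,0,0]},
    {"claw": 0,"offset": [-39,10,-37],"angular": [0,0,0]},
    {"claw": 0,"offset": [-39,13,-37],"angular": [0,0,0]},
    {"claw": 0,"offset": [-39,13,-37],"angular": [0,0,0]}
  ],
  "newtons": 30
}}

```text
t: 1.35
tool_pos: [420.2, -168.4, 176.5]
ee_rot: [-89.9, 0.0, -155.4]
wrist_force: [1.1, -0.5, -0.2]
gripper_width: 1.005
```

>>> {"api": "drive_tool", "payload": {
  "rows": [
    {"claw": 0.2,"offset": [-39,13,-37],"angular": [0,0,0]},
    {"claw": 0.3,"offset": [-38,13,-37],"angular": [0,0,0]},
    {"claw": 0.3,"offset": [0,0,0],"angular": [0,0,0]},
    {"claw": 0.3,"offset": [0,0,0],"angular": [0,0,0]}
  ]
}}

```text
t: 1.85
tool_pos: [458.8, -71.1, 150.6]
ee_rot: [-90.0, -0.0, -155.4]
wrist_force: [-0.7, -0.8, 0.7]
gripper_width: 0.72
```

Run:
```python
from h import *
go([458,-70,150],-155.7)
w=snap("wrist");cv2.imwrite("pics/w1b.png",w["img"][:,:,::-1])
for z in(4,50): print(proj(w,(458,-70,z)))
```

```text
t 1.85 pos [458.8 -71.1 150.6] rot [-8.9980e+01 -1.0000e-02 -1.5544e+02] w 0.72 F [-0.7 -0.8  0.7]
offset [ 0.3  0.6 -1.4] ang [-0.02  0.26  0.01]
[323.94468758 229.71436197]
[323.62171243 245.43866862]
```

View pics/w1b.png

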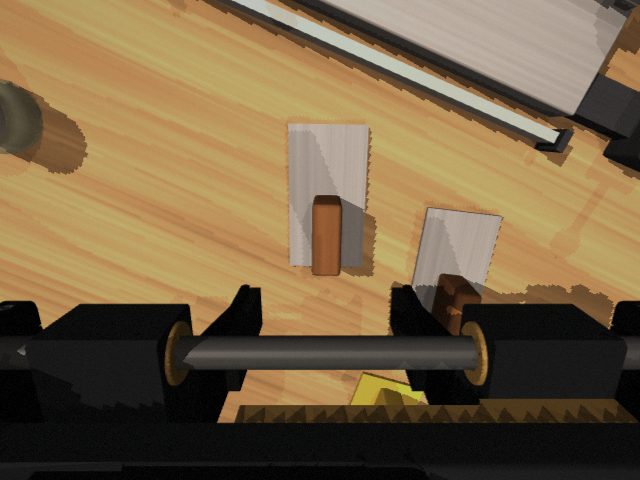

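Wrist view: grip A at about (327,241), within about 2 mm of prediction and aligned with the jaws. Descending.

>>> {"api": "drive_tool", "payload": {
  "rows": [
    {"claw": 0.3,"offset": [0,40,-1],"angular": [0,0,0]},
    {"claw": 0.3,"offset": [0,40,-1],"angular": [0,0,0]},
    {"claw": 0.3,"offset": [0,40,0],"angular": [0,0,0]},
    {"claw": 0.3,"offset": [0,18,0],"angular": [0,0,0]},
    {"claw": 0.8,"offset": [0,0,0],"angular": [0,0,0]},
    {"claw": 1,"offset": [0,0,0],"angular": [0,0,0]},
    {"claw": 1,"offset": [0,0,0],"angular": [0,0,0]},
    {"claw": 1,"offset": [0,0,0],"angular": [0,0,0]}
  ],
  "newtons": 35
}}

```text
t: 2.9
tool_pos: [458.5, -69.0, 13.2]
ee_rot: [-89.9, 0.1, -155.4]
wrist_force: [-0.7, -0.1, 0.4]
gripper_width: 0.331
```

>>> {"api": "drive_tool", "payload": {
  "rows": [
    {"claw": 1,"offset": [0,0,0],"angular": [0,0,0]},
    {"claw": 1,"offset": [0,0,0],"angular": [0,0,0]},
    {"claw": 1,"offset": [0,-30,0],"angular": [0,0,0]},
    {"claw": 1,"offset": [0,-30,0],"angular": [0,0,0]},
    {"claw": 1,"offset": [0,0,0],"angular": [0,0,0]}
  ]
}}

```text
t: 3.52
tool_pos: [459.3, -68.9, 74.2]
ee_rot: [-89.9, 0.1, -155.4]
wrist_force: [0.6, -0.3, -2.2]
gripper_width: 0.251
```

Run:
```python
from h import *
go([560,13,75],-177.4)
w=snap("wrist");cv2.imwrite("pics/w2.png",w["img"][:,:,::-1])
t=snap("scene");cv2.imwrite("pics/s2.png",t["img"][:,:,::-1])
```

```text
t 3.525 pos [459.3 -68.9  74.2] rot [-8.9870e+01  1.5000e-01 -1.5543e+02] w 0.251 F [ 0.6 -0.3 -2.2]
offset [-125.6   -0.6  -32.6] ang [-0.1  21.97 -0.17]
```

View pics/w2.png

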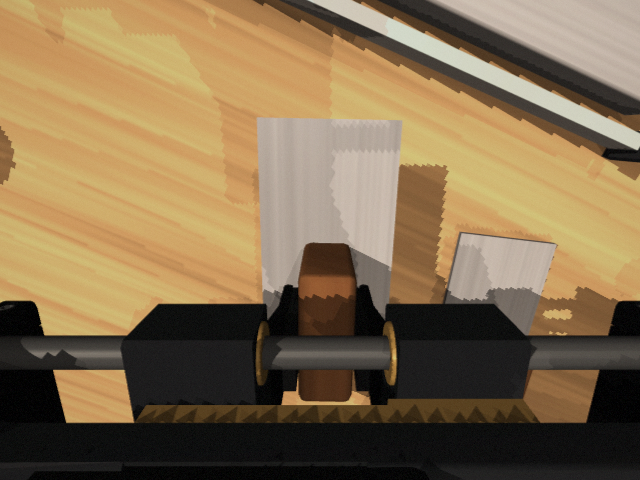

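View pics/s2.png

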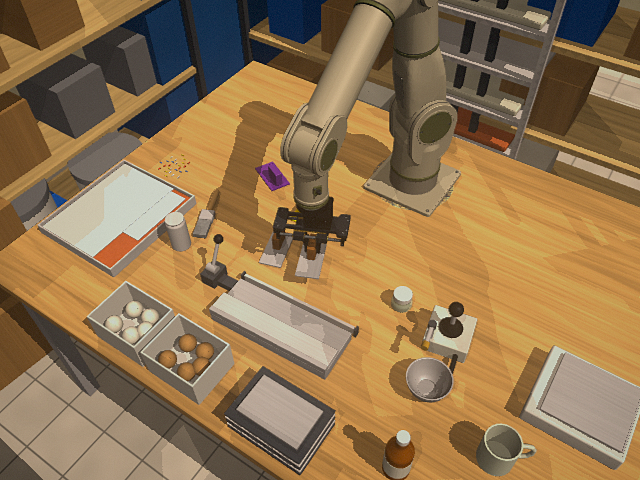

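Run:
```python
from h import *
w=snap("wrist");s=bot.sense();R=Ro.from_euler("xyz",s["ee_rot"],degrees=True)
for u,v in((257,117),(401,120)):
    p=onz(w,u,v,65); print(p.round(1),R.inv().apply(p-s["tool_pos"]).round(1))
```

```text
[524.1  -6.3  65. ] [-86.7   6.5 -29. ]
[548.7 -63.3  65. ] [-85.4   6.4  33.1]
```

>>> {"api": "drive_tool", "payload": {
  "rows": [
    {"claw": 1,"offset": [0,0,-20],"angular": [0,5.5,0]},
    {"claw": 1,"offset": [0,0,-20],"angular": [0,5.5,0]},
    {"claw": 1,"offset": [0,0,-20],"angular": [0,5.5,0]},
    {"claw": 1,"offset": [0,0,-20],"angular": [0,5.5,0]},
    {"claw": 1,"offset": [0,0,0],"angular": [0,0,0]}
  ]
}}

```text
t: 4.3
tool_pos: [434.9, 8.6, 71.6]
ee_rot: [-90.0, -0.1, -177.3]
wrist_force: [0.8, -0.6, -2.1]
gripper_width: 0.251
```

Run:
```python
from h import *
go([571,14.2,65],-177.4)
```

```text
t 4.3 pos [434.9   8.6  71.6] rot [-9.0020e+01 -1.0000e-01 -1.7727e+02] w 0.251 F [ 0.8 -0.6 -2.1]
offset [-136.3    6.4    0.9] ang [0.02 0.13 0.1 ]
```

>>> {"api": "drive_tool", "payload": {
  "rows": [
    {"claw": 1,"offset": [-34,0,0],"angular": [0,0,0]},
    {"claw": 1,"offset": [-34,0,0],"angular": [0,0,0]},
    {"claw": 1,"offset": [-34,3,1],"angular": [0,0,0]},
    {"claw": 1,"offset": [-34,3,0],"angular": [0,0,0]},
    {"claw": 1,"offset": [0,0,0],"angular": [0,0,0]},
    {"claw": 1,"offset": [0,0,0],"angular": [0,0,0]}
  ]
}}

```text
t: 5.05
tool_pos: [570.8, 11.9, 65.5]
ee_rot: [-90.0, -0.1, -177.4]
wrist_force: [1.2, 0.4, -2.1]
gripper_width: 0.25
```

Run:
```python
from h import *
go([571,14.2,46],-177.4)
w=snap("wrist");cv2.imwrite("pics/w3.png",w["img"][:,:,::-1])
t=snap("scene");crop(t["img"],190,200,390,380,4,"s3.png")
```

```text
t 5.05 pos [570.8  11.9  65.5] rot [-9.0000e+01 -1.2000e-01 -1.7739e+02] w 0.25 F [ 1.2  0.4 -2.1]
offset [-0.4 19.5 -2.3] ang [-0.    0.01  0.12]
```

View pics/w3.png

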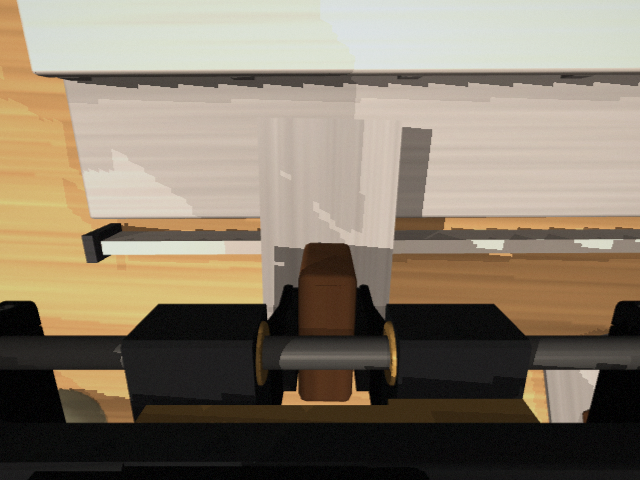

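View pics/s3.png

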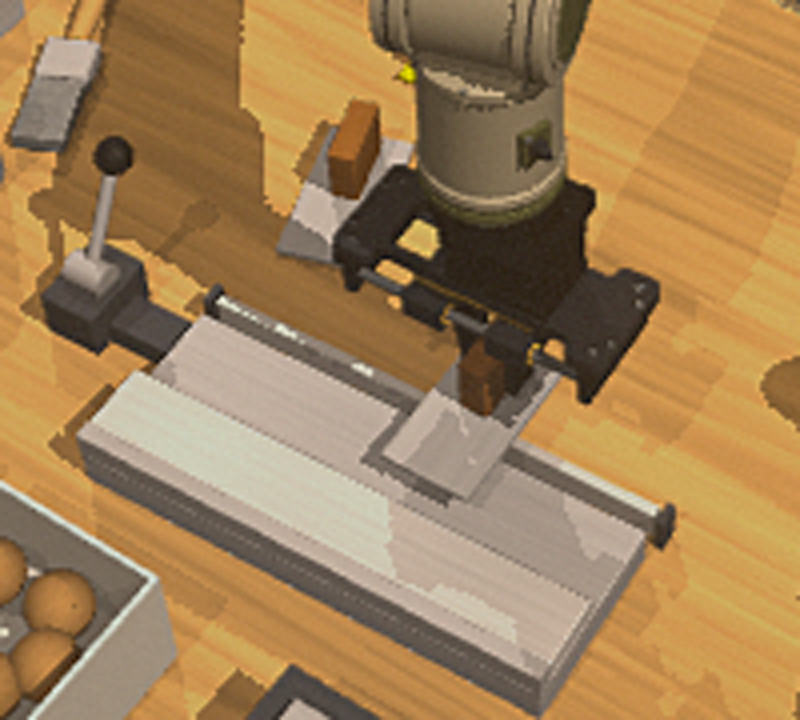

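The plate leans about 1.3° to the right in the grip, and its front centre at (332,119) sits about 3 mm right of the slot centre at u≈325. Correcting both, then lowering.

>>> {"api": "drive_tool", "payload": {
  "rows": [
    {"claw": 1,"offset": [0,0,-1.7],"angular": [0,-1.3,0]},
    {"claw": 1,"offset": [0,10,0],"angular": [0,0,0]},
    {"claw": 1,"offset": [0,9.5,0],"angular": [0,0,0]},
    {"claw": 1,"offset": [0,0,0],"angular": [0,0,0]},
    {"claw": 1,"offset": [0,0,0],"angular": [0,0,0]}
  ]
}}

```text
t: 5.78
tool_pos: [571.6, 14.4, 47.0]
ee_rot: [-90.0, -0.0, -176.1]
wrist_force: [0.3, -0.7, -1.7]
gripper_width: 0.252
```

Run:
```python
from h import *
go([571,14.2,46],-177.4)
w=snap("wrist");cv2.imwrite("pics/w4.png",w["img"][:,:,::-1])
```

```text
t 5.775 pos [571.6  14.4  47. ] rot [-9.0000e+01 -1.0000e-02 -1.7613e+02] w 0.252 F [ 0.3 -0.7 -1.7]
offset [0.6 1.  0.1] ang [-0.    1.27  0.01]
```

View pics/w4.png

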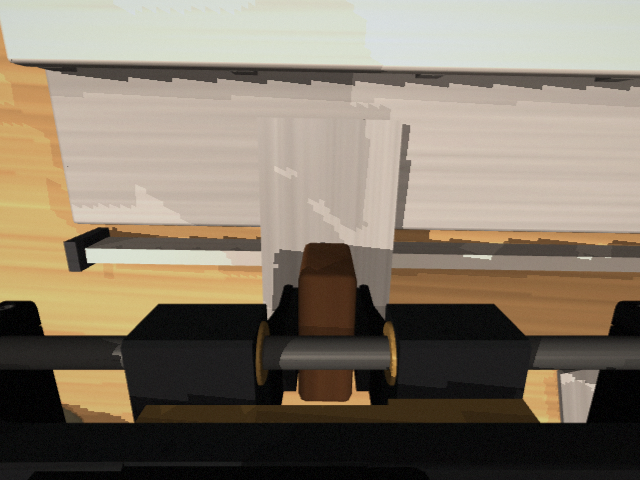

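>>> {"api": "drive_tool", "payload": {
  "rows": [
    {"claw": 1,"offset": [0,0.5,1.2],"angular": [0,0,0]},
    {"claw": 1,"offset": [-10,0,0.2],"angular": [0,0,0]},
    {"claw": 1,"offset": [-10,0,0.2],"angular": [0,0,0]},
    {"claw": 1,"offset": [-8,0,0.2],"angular": [0,0,0]},
    {"claw": 1,"offset": [0,0,0],"angular": [0,0,0]}
  ]
}}

```text
t: 6.45
tool_pos: [600.2, 14.6, 46.4]
ee_rot: [-90.0, 0.0, -176.1]
wrist_force: [-0.0, -0.5, -1.4]
gripper_width: 0.249
```

Run:
```python
from h import *
go([641.4,17.2,46],-177.4)
w=snap("wrist");cv2.imwrite("pics/w5.png",w["img"][:,:,::-1])
```

```text
t 6.45 pos [600.2  14.6  46.4] rot [-9.0020e+01  1.0000e-02 -1.7613e+02] w 0.249 F [-0.  -0.5 -1.4]
offset [-41.2   0.4   0.2] ang [ 0.02  1.27 -0.01]
```

View pics/w5.png

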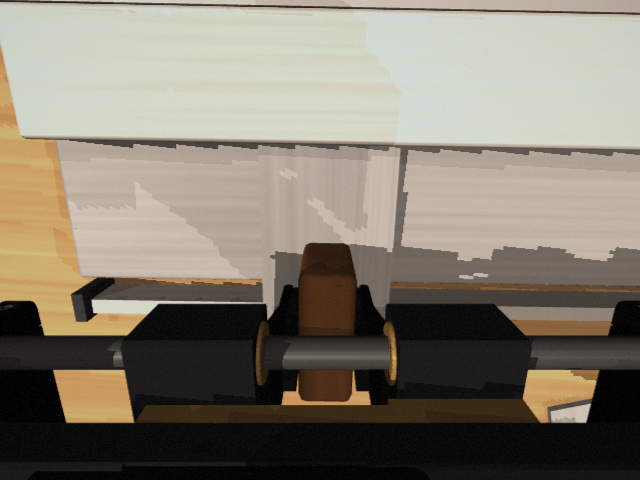

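The plate has entered with no contact force. Pushing on in small steps and watching the force.

>>> {"api": "drive_tool", "payload": {
  "rows": [
    {"claw": 1,"offset": [-10,0,0.2],"angular": [0,0,0]},
    {"claw": 1,"offset": [-10,0,0.2],"angular": [0,0,0]},
    {"claw": 1,"offset": [-8,0,0.2],"angular": [0,0,0]},
    {"claw": 1,"offset": [0,0,0],"angular": [0,0,0]}
  ]
}}

```text
t: 7.0
tool_pos: [628.2, 15.8, 46.4]
ee_rot: [-90.0, 0.0, -176.1]
wrist_force: [-0.3, 1.2, -1.9]
gripper_width: 0.249
```

>>> {"api": "drive_tool", "payload": {
  "rows": [
    {"claw": 1,"offset": [-4,1,0],"angular": [0,0,0]},
    {"claw": 1,"offset": [-3,0.5,0.1],"angular": [0,0,0]},
    {"claw": 1,"offset": [0,0,0],"angular": [0,0,0]}
  ]
}}

```text
t: 7.38
tool_pos: [634.7, 16.1, 45.0]
ee_rot: [-90.0, -0.0, -176.1]
wrist_force: [-0.0, 0.2, -1.1]
gripper_width: 0.245
```

>>> {"api": "drive_tool", "payload": {
  "rows": [
    {"claw": 1,"offset": [-2,0.5,0],"angular": [0,0,0]},
    {"claw": 1,"offset": [-2,0.5,0],"angular": [0,0,0]},
    {"claw": 1,"offset": [0,0,0],"angular": [0,0,0]}
  ]
}}

```text
t: 7.75
tool_pos: [638.7, 16.4, 44.0]
ee_rot: [-90.0, 0.0, -176.1]
wrist_force: [0.2, -0.6, -1.4]
gripper_width: 0.251
```

>>> {"api": "drive_tool", "payload": {
  "rows": [
    {"claw": 1,"offset": [-2,0,0],"angular": [0,0,0]},
    {"claw": 1,"offset": [0,0,0],"angular": [0,0,0]}
  ]
}}

```text
t: 8.0
tool_pos: [639.7, 16.4, 43.7]
ee_rot: [-90.0, -0.1, -176.1]
wrist_force: [-5.6, -0.2, -0.9]
gripper_width: 0.255
```

>>> {"api": "drive_tool", "payload": {
  "rows": [
    {"claw": 1,"offset": [-2,0,0],"angular": [0,0,0]},
    {"claw": 1,"offset": [0,0,0],"angular": [0,0,0]}
  ]
}}

```text
t: 8.25
tool_pos: [639.7, 16.3, 43.3]
ee_rot: [-90.0, -0.4, -176.1]
wrist_force: [-15.3, -1.3, 4.8]
gripper_width: 0.25
```

Home contact at x=639.7, matching prediction. Releasing and rising.

>>> {"api": "drive_tool", "payload": {
  "rows": [
    {"claw": 0.6,"offset": [0,0,0],"angular": [0,0,0]},
    {"claw": 0.45,"offset": [0,0,0],"angular": [0,0,0]},
    {"claw": 0.45,"offset": [0,0,0],"angular": [0,0,0]},
    {"claw": 0.45,"offset": [0,-20,0],"angular": [0,0,0]},
    {"claw": 0.45,"offset": [0,-40,0],"angular": [0,0,0]},
    {"claw": 0.4,"offset": [0,-40,0],"angular": [0,0,0]},
    {"claw": 0.3,"offset": [0,0,0],"angular": [0,0,0]}
  ]
}}

```text
t: 9.12
tool_pos: [645.0, 17.2, 149.5]
ee_rot: [-90.0, 0.4, -176.1]
wrist_force: [-0.2, -0.4, -0.2]
gripper_width: 0.645
```

Run:
```python
from h import *
w=snap("wrist");cv2.imwrite("pics/w6.png",w["img"][:,:,::-1])
t=snap("top");crop(t["img"],240,130,440,280,4,"t6.png")
go([440,-194,150],-161.7)
```

```text
t 9.225 pos [642.9  16.7 145.3] rot [-8.9980e+01  1.0000e-01 -1.7613e+02] w 0.678 F [-0.6  0.1 -1. ]
offset [216.7  -5.  196.5] ang [ -0.03 -14.43  -0.1 ]
```

View pics/w6.png

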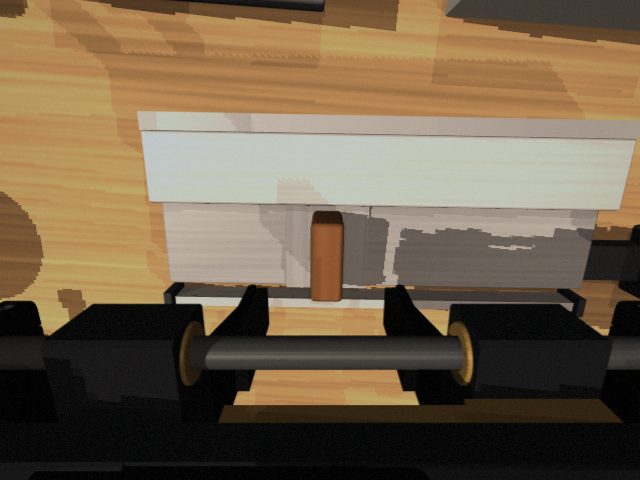

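View pics/t6.png

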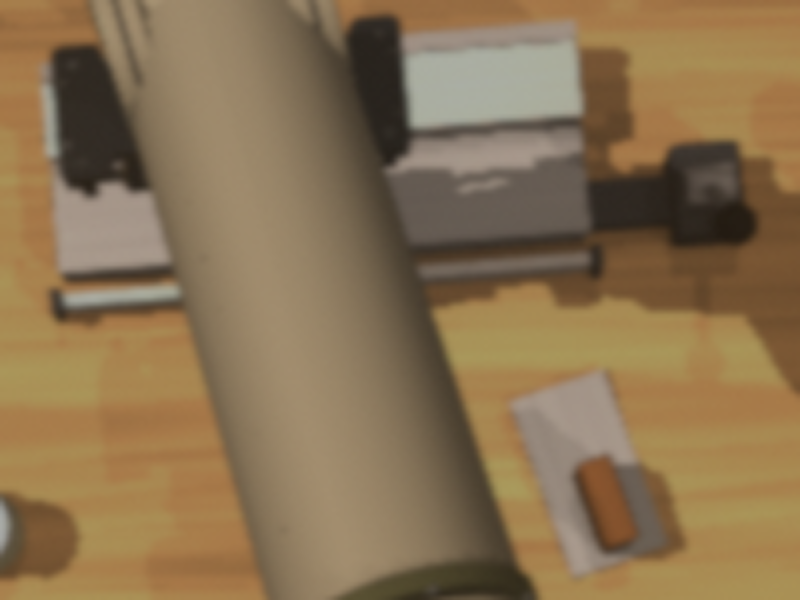

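>>> {"api": "drive_tool", "payload": {
  "rows": [
    {"claw": 0.3,"offset": [36,0,33],"angular": [0,0,0]},
    {"claw": 0.3,"offset": [36,0,33],"angular": [0,0,0]},
    {"claw": 0.3,"offset": [36,0,33],"angular": [0,0,0]},
    {"claw": 0.3,"offset": [36,0,33],"angular": [0,0,0]},
    {"claw": 0.3,"offset": [36,0,33],"angular": [0,0,0]},
    {"claw": 0.3,"offset": [36,0,33],"angular": [0,0,0]},
    {"claw": 0.3,"offset": [0,0,0],"angular": [0,-7.2,0]},
    {"claw": 0.3,"offset": [0,0,0],"angular": [0,-7.2,0]}
  ]
}}

```text
t: 10.22
tool_pos: [439.5, -195.9, 143.6]
ee_rot: [-90.0, -0.1, -161.6]
wrist_force: [0.6, 0.6, 0.1]
gripper_width: 0.699
```

>>> {"api": "drive_tool", "payload": {
  "rows": [
    {"claw": 0.3,"offset": [0,0,0],"angular": [0,0,0]},
    {"claw": 0.3,"offset": [0,0,0],"angular": [0,0,0]}
  ]
}}

```text
t: 10.48
tool_pos: [440.2, -195.3, 143.8]
ee_rot: [-90.0, -0.0, -161.9]
wrist_force: [-0.1, -0.2, -0.4]
gripper_width: 0.703
```

Run:
```python
from h import *
w=snap("wrist");cv2.imwrite("pics/w7.png",w["img"][:,:,::-1])
print([proj(w,(440,-196.3,z)) for z in (50,)])
go([440,-196.3,13],-161.8)
```

```text
[array([326.78156345, 248.60175291])]
t 10.525 pos [ 440.3 -195.3  143.8] rot [-9.0020e+01 -2.0000e-02 -1.6185e+02] w 0.701 F [0.4 0.6 0.9]
offset [  0.6 130.8   0.9] ang [ 0.02 -0.05  0.02]
```

View pics/w7.png

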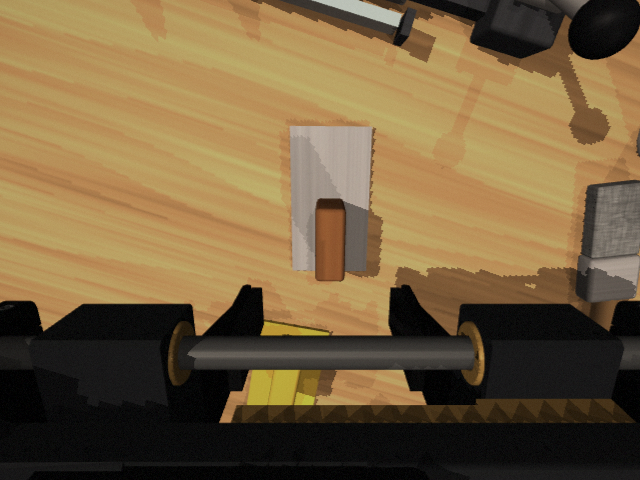

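>>> {"api": "drive_tool", "payload": {
  "rows": [
    {"claw": 0.3,"offset": [0,40,1.5],"angular": [0,0.8,0]},
    {"claw": 0.3,"offset": [0,40,0],"angular": [0,0,0]},
    {"claw": 0.3,"offset": [0,40,0],"angular": [0,0,0]},
    {"claw": 0.3,"offset": [0,11,0],"angular": [0,0,0]},
    {"claw": 0.6,"offset": [0,0,0],"angular": [0,0,0]},
    {"claw": 1,"offset": [0,0,0],"angular": [0,0,0]},
    {"claw": 1,"offset": [0,0,0],"angular": [0,0,0]},
    {"claw": 1,"offset": [0,0,0],"angular": [0,0,0]}
  ],
  "newtons": 35
}}

```text
t: 11.52
tool_pos: [441.3, -197.2, 13.8]
ee_rot: [-89.9, 0.0, -162.5]
wrist_force: [0.5, -0.4, 0.3]
gripper_width: 0.328
```

>>> {"api": "drive_tool", "payload": {
  "rows": [
    {"claw": 1,"offset": [0,0,0],"angular": [0,0,0]},
    {"claw": 1,"offset": [0,0,0],"angular": [0,0,0]},
    {"claw": 1,"offset": [0,0,0],"angular": [0,0,0]},
    {"claw": 1,"offset": [0,-27,0],"angular": [0,0,0]},
    {"claw": 1,"offset": [0,-27,0],"angular": [0,0,0]},
    {"claw": 1,"offset": [0,0,0],"angular": [0,5,0]},
    {"claw": 1,"offset": [0,0,0],"angular": [0,5,0]},
    {"claw": 1,"offset": [0,0,0],"angular": [0,4,0]}
  ]
}}

```text
t: 12.52
tool_pos: [440.4, -196.7, 66.6]
ee_rot: [-90.0, -0.1, -176.7]
wrist_force: [-1.0, -1.3, -3.0]
gripper_width: 0.249
```

Run:
```python
from h import *
w=snap("wrist");cv2.imwrite("pics/w8.png",w["img"][:,:,::-1])
go([574.7,-65.8,65],-177.4)
```

```text
t 12.575 pos [ 440.4 -196.7   66.6] rot [-9.0030e+01 -5.0000e-02 -1.7686e+02] w 0.244 F [-0.8  0.2 -2.7]
offset [-141.2    1.6 -123.3] ang [0.03 0.54 0.05]
```

View pics/w8.png

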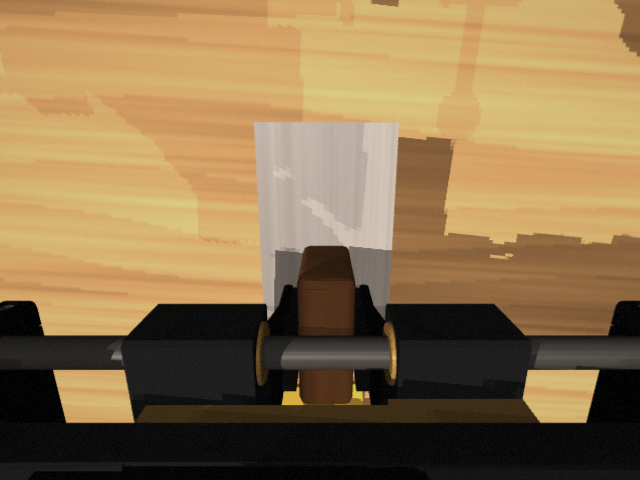

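>>> {"api": "drive_tool", "payload": {
  "rows": [
    {"claw": 1,"offset": [0,0,-30],"angular": [0,0.5,0]},
    {"claw": 1,"offset": [-25,0,-31],"angular": [0,0,0]},
    {"claw": 1,"offset": [-35,0,-31],"angular": [0,0,0]},
    {"claw": 1,"offset": [-40,0,-31],"angular": [0,0,0]},
    {"claw": 1,"offset": [-40,1,0],"angular": [0,0,0]},
    {"claw": 1,"offset": [0,0,0],"angular": [0,0,0]},
    {"claw": 1,"offset": [0,0,0],"angular": [0,0,0]}
  ]
}}

```text
t: 13.45
tool_pos: [573.1, -66.9, 65.3]
ee_rot: [-90.0, -0.1, -177.0]
wrist_force: [-0.2, -0.3, -1.8]
gripper_width: 0.251
```

Run:
```python
from h import *
w=snap("wrist");cv2.imwrite("pics/w9.png",w["img"][:,:,::-1])
go([574.7,-65.8,46],-177.4)
```

```text
t 13.5 pos [573.  -67.1  65.6] rot [-9.0000e+01 -8.0000e-02 -1.7702e+02] w 0.248 F [-0.1 -0.2 -2.4]
offset [-1.8 19.6 -1.3] ang [-0.01  0.38  0.08]
```

View pics/w9.png

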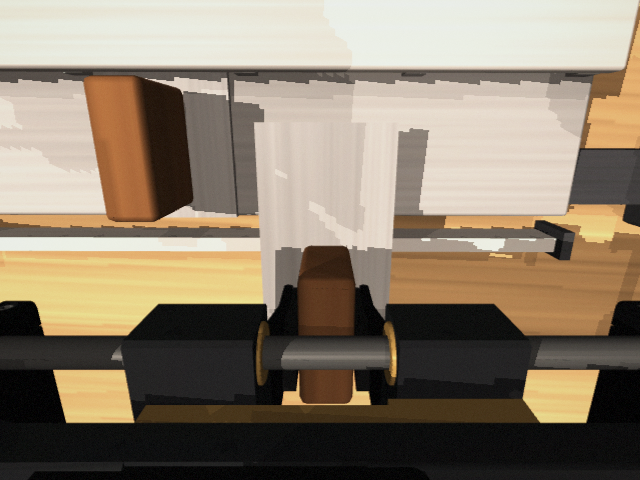

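>>> {"api": "drive_tool", "payload": {
  "rows": [
    {"claw": 1,"offset": [0,10,0],"angular": [0,0.3,0]},
    {"claw": 1,"offset": [0,9,0],"angular": [0,0,0]},
    {"claw": 1,"offset": [-10,0,0],"angular": [0,0,0]},
    {"claw": 1,"offset": [-10,0,0],"angular": [0,0,0]},
    {"claw": 1,"offset": [-8,0,0],"angular": [0,0,0]},
    {"claw": 1,"offset": [0,0,0],"angular": [0,0,0]}
  ]
}}

```text
t: 14.25
tool_pos: [602.8, -65.3, 47.1]
ee_rot: [-90.0, 0.0, -177.3]
wrist_force: [0.9, -0.4, -2.8]
gripper_width: 0.247
```

Run:
```python
from h import *
w=snap("wrist");cv2.imwrite("pics/w10.png",w["img"][:,:,::-1])
go([643.5,-63,44],-177.4)
```

```text
t 14.3 pos [602.3 -65.3  47. ] rot [ -90.01    0.   -177.32] w 0.248 F [ 1.   0.4 -3.3]
offset [-41.3   3.   -0.4] ang [ 0.01  0.08 -0.  ]
```

View pics/w10.png

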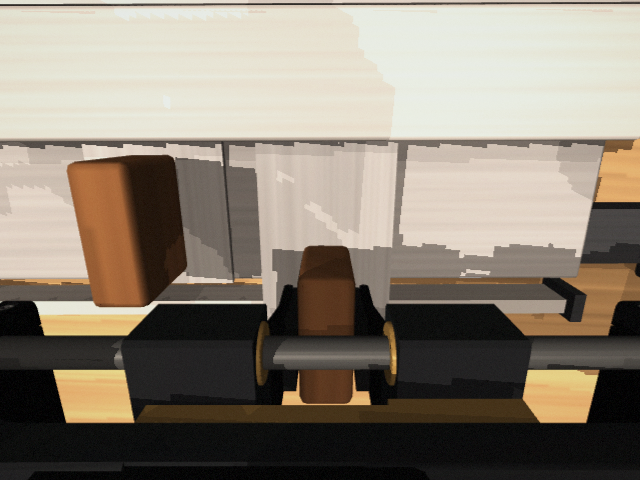

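Run:
```python
from h import *
t=snap("scene");crop(t["img"],230,190,380,320,5,"s10.png")
```

```text
(no output)
```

View pics/s10.png

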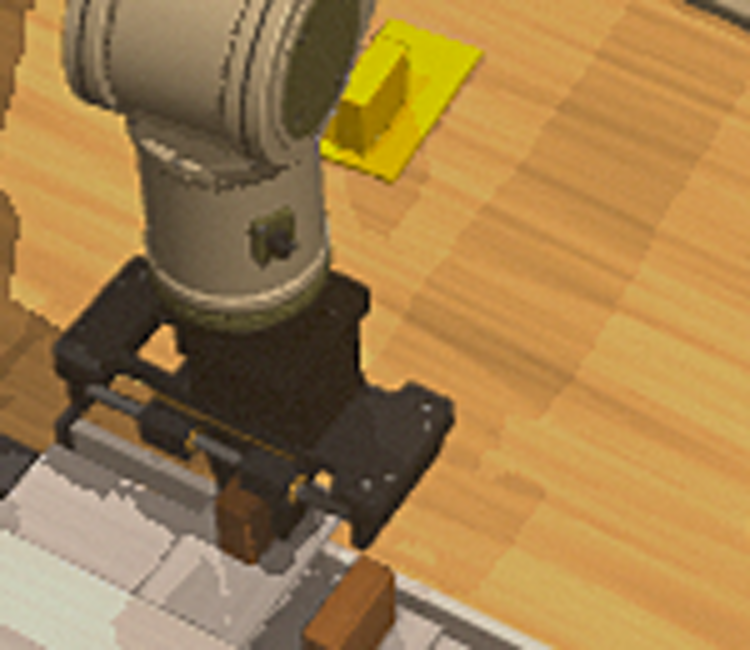

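>>> {"api": "drive_tool", "payload": {
  "rows": [
    {"claw": 1,"offset": [-8,0,0],"angular": [0,0,0]},
    {"claw": 1,"offset": [-8,0.5,0],"angular": [0,0,0]},
    {"claw": 1,"offset": [-6,0.5,0],"angular": [0,0,0]},
    {"claw": 1,"offset": [0,0,0],"angular": [0,0,0]}
  ]
}}

```text
t: 14.85
tool_pos: [624.4, -64.4, 45.9]
ee_rot: [-90.0, -0.0, -177.3]
wrist_force: [-0.4, -0.5, -2.4]
gripper_width: 0.253
```

>>> {"api": "drive_tool", "payload": {
  "rows": [
    {"claw": 1,"offset": [-6,0.5,0],"angular": [0,0,0]},
    {"claw": 1,"offset": [-5,0.5,0],"angular": [0,0,0]},
    {"claw": 1,"offset": [-3,0.5,0],"angular": [0,0,0]},
    {"claw": 1,"offset": [0,0,0],"angular": [0,0,0]}
  ]
}}

```text
t: 15.35
tool_pos: [638.1, -63.8, 44.4]
ee_rot: [-90.0, -0.0, -177.3]
wrist_force: [0.1, 0.4, -1.3]
gripper_width: 0.246
```

>>> {"api": "drive_tool", "payload": {
  "rows": [
    {"claw": 1,"offset": [-2,0,0],"angular": [0,0,0]},
    {"claw": 1,"offset": [0,0,0],"angular": [0,0,0]}
  ]
}}

```text
t: 15.6
tool_pos: [640.1, -63.8, 44.6]
ee_rot: [-90.0, 0.0, -177.3]
wrist_force: [0.0, -0.0, -2.2]
gripper_width: 0.254
```

>>> {"api": "drive_tool", "payload": {
  "rows": [
    {"claw": 1,"offset": [-2,0,0],"angular": [0,0,0]},
    {"claw": 1,"offset": [0,0,0],"angular": [0,0,0]}
  ]
}}

```text
t: 15.85
tool_pos: [642.2, -63.6, 44.6]
ee_rot: [-90.0, 0.0, -177.3]
wrist_force: [-1.1, 0.3, -2.8]
gripper_width: 0.249
```

>>> {"api": "drive_tool", "payload": {
  "rows": [
    {"claw": 1,"offset": [-2,0,0],"angular": [0,0,0]},
    {"claw": 1,"offset": [0,0,0],"angular": [0,0,0]}
  ]
}}

```text
t: 16.1
tool_pos: [644.1, -63.5, 44.6]
ee_rot: [-90.0, 0.0, -177.3]
wrist_force: [-0.4, -0.1, -2.5]
gripper_width: 0.253
```

>>> {"api": "drive_tool", "payload": {
  "rows": [
    {"claw": 1,"offset": [-2,0,0],"angular": [0,0,0]},
    {"claw": 1,"offset": [0,0,0],"angular": [0,0,0]}
  ]
}}

```text
t: 16.35
tool_pos: [645.1, -63.7, 44.2]
ee_rot: [-90.0, -0.1, -177.3]
wrist_force: [-5.3, -0.3, -0.8]
gripper_width: 0.247
```

>>> {"api": "drive_tool", "payload": {
  "rows": [
    {"claw": 1,"offset": [-2,0.5,0],"angular": [0,0,0]},
    {"claw": 1,"offset": [0,0,0],"angular": [0,0,0]}
  ]
}}

```text
t: 16.6
tool_pos: [645.2, -63.9, 43.6]
ee_rot: [-90.0, -0.4, -177.3]
wrist_force: [-16.1, -0.9, 7.3]
gripper_width: 0.247
```

>>> {"api": "drive_tool", "payload": {
  "rows": [
    {"claw": 0.6,"offset": [0,0,0],"angular": [0,0,0]},
    {"claw": 0.5,"offset": [0,0,0],"angular": [0,0,0]},
    {"claw": 0.5,"offset": [0,0,0],"angular": [0,0,0]},
    {"claw": 0.5,"offset": [0,-20,0],"angular": [0,0,0]},
    {"claw": 0.5,"offset": [0,-50,0],"angular": [0,0,0]},
    {"claw": 0.5,"offset": [0,-50,0],"angular": [0,0,0]},
    {"claw": 0.5,"offset": [0,-40,0],"angular": [0,0,0]}
  ]
}}

```text
t: 17.48
tool_pos: [648.6, -63.2, 208.2]
ee_rot: [-90.0, 0.2, -177.3]
wrist_force: [1.0, -0.5, -0.5]
gripper_width: 0.501
```

>>> {"api": "drive_tool", "payload": {
  "rows": [
    {"claw": 0.5,"offset": [60,0,0],"angular": [0,0,0]},
    {"claw": 0.5,"offset": [40,0,0],"angular": [0,0,0]},
    {"claw": 0.5,"offset": [0,0,0],"angular": [0,0,0]}
  ]
}}

```text
t: 17.85
tool_pos: [546.5, -68.5, 206.0]
ee_rot: [-89.9, 0.1, -177.4]
wrist_force: [0.1, -0.3, 0.0]
gripper_width: 0.494
```

Run:
```python
from h import *
w=snap("wrist");cv2.imwrite("pics/w11.png",w["img"][:,:,::-1])
t=snap("scene");crop(t["img"],190,200,390,380,4,"s11.png")
go([588.8,-268.2,200],-87.4)
```

```text
t 17.95 pos [548.7 -68.1 205.6] rot [-8.9940e+01  1.4000e-01 -1.7734e+02] w 0.498 F [ 0.5 -0.6  0.7]
offset [-30.7   5.9 201.7] ang [-1.500e-01 -8.994e+01 -6.000e-02]
```

View pics/w11.png

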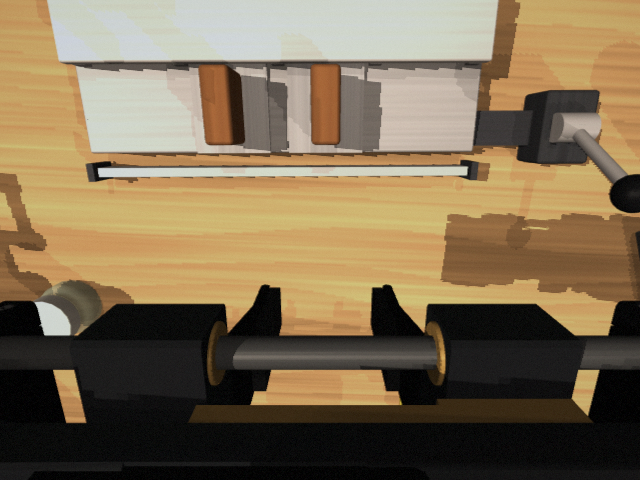

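View pics/s11.png

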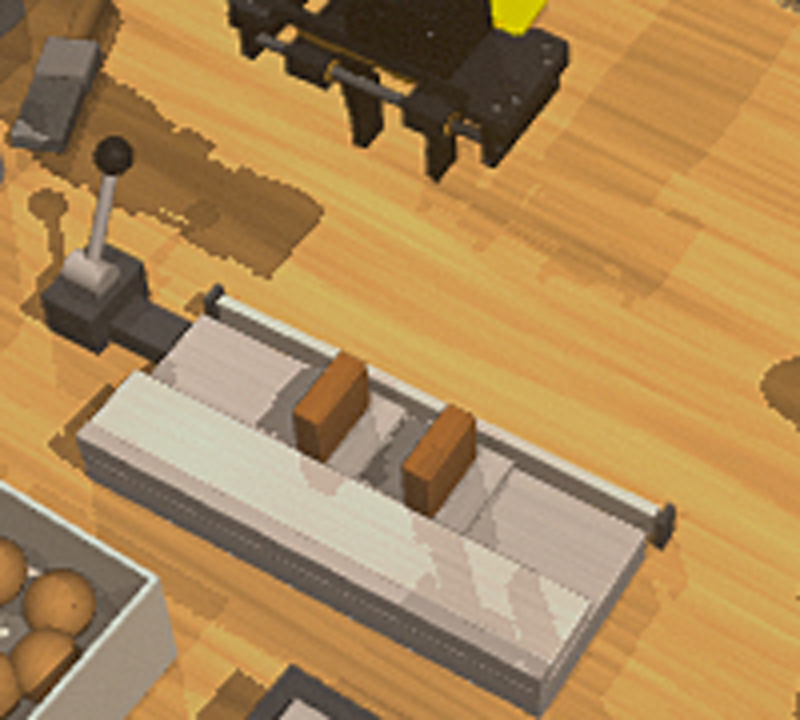

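Both smoothers are home; grips are level in the wrist view at (220,105) and (325,105). Next I measure the lever knob at wrist pixel (629,193).

Run:
```python
from h import *
w=snap("wrist");t=snap("top");s=snap("scene")
crop(t["img"],400,160,450,210,10,"k1.png");crop(s["img"],190,220,250,280,10,"k2.png")
c2=lambda X,Y:((X+.5)/4-.5+190,(Y+.5)/4-.5+200)
rs=ray(s,*c2(113,155));rw=ray(w,629,193);rt=ray(t,423.1,184.9)
print(tri([rs,rw]),tri([rs,rt]),tri([rt,rw]),tri([rs,rt,rw]))
p=np.array([588.8,-268.2,117.6]);print(proj(s,p),c2(113,155),proj(w,p),proj(t,p))
```

```text
(array([ 599.51015991, -266.41153113,  127.10346967]), [np.float64(2.1710249991694455), np.float64(2.1710249991692794)]) (array([ 597.0216238 , -270.11133949,  125.2199869 ]), [np.float64(0.15696039791873734), np.float64(0.1569603979187481)]) (array([ 598.84838691, -271.30329749,  117.70267742]), [np.float64(0.21024698102031622), np.float64(0.21024698102030973)]) (array([ 597.83287292, -269.84284503,  122.91831819]), [np.float64(2.173871497139022), np.float64(0.6307655426569866), np.float64(2.661485108477054)])
[220.92564287 238.6365853 ] (217.875, 238.375) [619.98676204 207.63982413] [422.03569305 189.00977973]
```

View pics/k1.png

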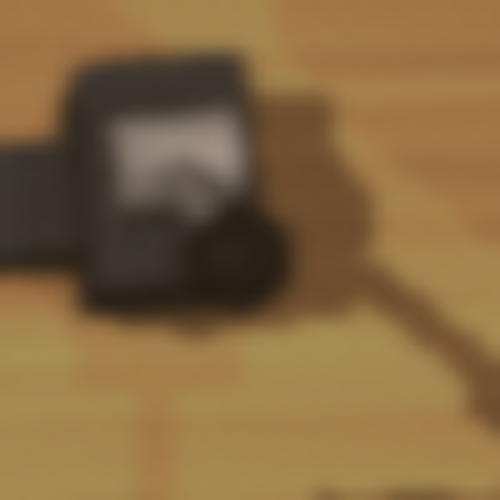

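>>> {"api": "drive_tool", "payload": {
  "rows": [
    {"claw": 0.5,"offset": [0,0,40],"angular": [0,-10,0]},
    {"claw": 0.5,"offset": [0,0,40],"angular": [0,-10,0]},
    {"claw": 0.5,"offset": [0,0,40],"angular": [0,-10,0]},
    {"claw": 0.5,"offset": [0,0,20],"angular": [0,-10,0]},
    {"claw": 0.5,"offset": [0,0,0],"angular": [0,-10,0]},
    {"claw": 0.5,"offset": [0,0,0],"angular": [0,-10,0]},
    {"claw": 0.5,"offset": [0,0,0],"angular": [0,-10,0]},
    {"claw": 0.5,"offset": [0,0,0],"angular": [0,-10,0]}
  ]
}}

```text
t: 19.1
tool_pos: [585.6, -200.6, 203.7]
ee_rot: [-90.0, 0.1, -97.0]
wrist_force: [-0.6, 0.8, -0.2]
gripper_width: 0.5
```

>>> {"api": "drive_tool", "payload": {
  "rows": [
    {"claw": 0.5,"offset": [0,0,0],"angular": [0,-10,0]},
    {"claw": 0.5,"offset": [0,0,0],"angular": [0,0,0]}
  ]
}}

```text
t: 19.35
tool_pos: [585.5, -200.7, 203.7]
ee_rot: [-90.0, 0.1, -87.4]
wrist_force: [-0.5, -0.2, -0.6]
gripper_width: 0.498
```

Run:
```python
from h import *
go([597,-269.5,180],-87.4)
```

```text
t 19.35 pos [ 585.5 -200.7  203.7] rot [-9.000e+01  6.000e-02 -8.739e+01] w 0.498 F [-0.5 -0.2 -0.6]
offset [69.3 23.6  8.4] ang [ 0.    0.01 -0.06]
```

>>> {"api": "drive_tool", "payload": {
  "rows": [
    {"claw": 0.5,"offset": [35,0,4],"angular": [0,0,0]},
    {"claw": 0.5,"offset": [34,24,4],"angular": [0,0,0]},
    {"claw": 0.5,"offset": [0,0,0],"angular": [0,0,0]},
    {"claw": 0.5,"offset": [0,0,0],"angular": [0,0,0]}
  ]
}}

```text
t: 19.85
tool_pos: [596.6, -268.4, 180.1]
ee_rot: [-90.0, 0.1, -87.4]
wrist_force: [-0.9, 1.3, 0.8]
gripper_width: 0.498
```

Run:
```python
from h import *
go([597,-269.5,113],-87.4)
w=snap("wrist");cv2.imwrite("pics/w12.png",w["img"][:,:,::-1])
s=snap("scene");crop(s["img"],160,180,280,300,5,"s12.png")
print(proj(w,(597.8,-269.8,122)))
```

```text
t 19.85 pos [ 596.6 -268.4  180.1] rot [-8.999e+01  6.000e-02 -8.744e+01] w 0.498 F [-0.9  1.3  0.8]
offset [ 1.2 67.1  0.3] ang [-0.01 -0.04 -0.06]
[327.44656026 266.76840963]
```

View pics/w12.png

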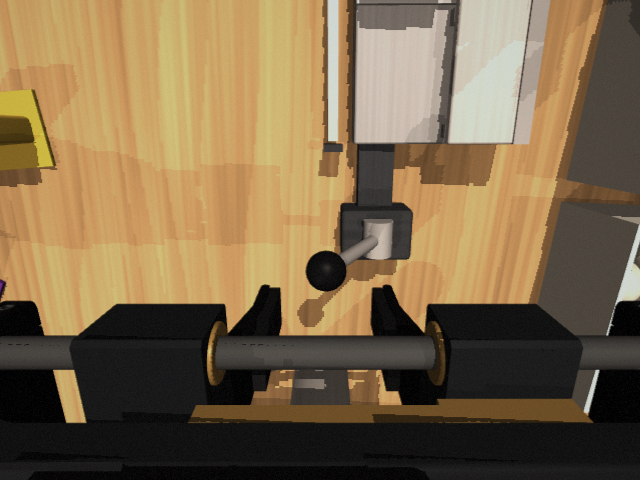

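View pics/s12.png

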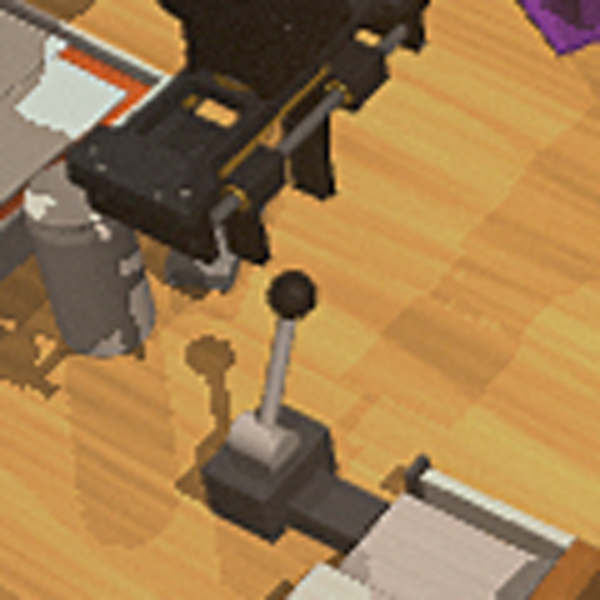

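Knob at (326,271) against a predicted (327,267), so it sits centred between the fingers. Lowering the cage around it.

>>> {"api": "drive_tool", "payload": {
  "rows": [
    {"claw": 0.5,"offset": [1,25,0],"angular": [0,0,0]},
    {"claw": 0.5,"offset": [1,25,0],"angular": [0,0,0]},
    {"claw": 0.52,"offset": [0,17,0],"angular": [0,0,0]},
    {"claw": 0.54,"offset": [0,0,0],"angular": [0,0,0]}
  ]
}}

```text
t: 20.45
tool_pos: [595.9, -270.6, 112.4]
ee_rot: [-90.1, 0.0, -87.3]
wrist_force: [-1.4, 0.4, 0.6]
gripper_width: 0.47
```

>>> {"api": "drive_tool", "payload": {
  "rows": [
    {"claw": 0.54,"offset": [0,-2,8],"angular": [0,0,0]},
    {"claw": 0.54,"offset": [0,-3,8],"angular": [0,0,0]},
    {"claw": 0.54,"offset": [0,-3,8],"angular": [0,0,0]},
    {"claw": 0.54,"offset": [0,-1,8],"angular": [0,0,0]},
    {"claw": 0.54,"offset": [0,0,0],"angular": [0,0,0]}
  ]
}}

```text
t: 21.08
tool_pos: [629.2, -269.3, 122.0]
ee_rot: [-89.9, 0.0, -87.3]
wrist_force: [-0.7, 0.4, -0.2]
gripper_width: 0.461
```

Run:
```python
from h import *
go([680,-266,115],-87.4)
s=snap("scene");crop(s["img"],160,180,320,300,5,"s13.png")
```

```text
t 21.075 pos [ 629.2 -269.3  122. ] rot [-8.994e+01  2.000e-02 -8.729e+01] w 0.461 F [-0.7  0.4 -0.2]
offset [-0.9  7.1 50.9] ang [-0.06  0.11 -0.02]
```

View pics/s13.png

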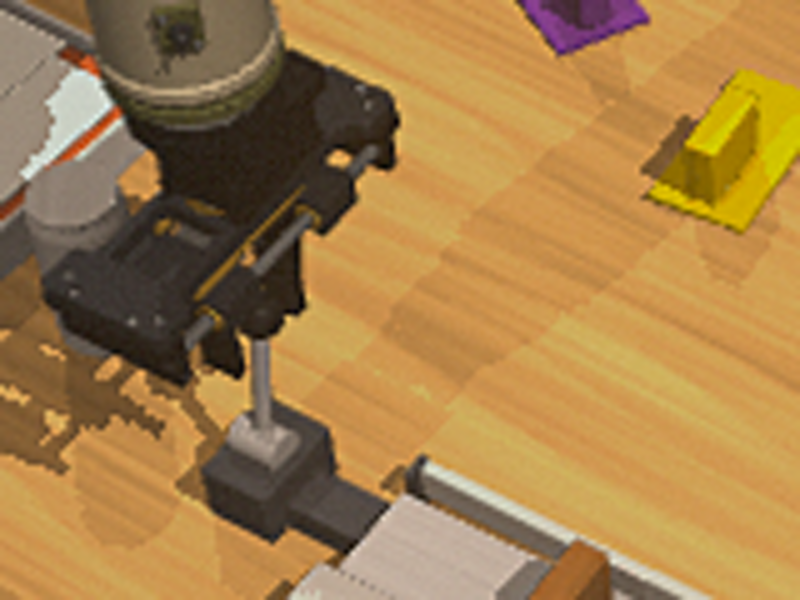

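>>> {"api": "drive_tool", "payload": {
  "rows": [
    {"claw": 0.54,"offset": [0,0,10],"angular": [0,0,0]},
    {"claw": 0.54,"offset": [0,1,10],"angular": [0,0,0]},
    {"claw": 0.54,"offset": [0,2,10],"angular": [0,0,0]},
    {"claw": 0.54,"offset": [0,3,10],"angular": [0,0,0]},
    {"claw": 0.54,"offset": [0,3,10],"angular": [0,0,0]},
    {"claw": 0.54,"offset": [0,3,8],"angular": [0,0,0]},
    {"claw": 0.54,"offset": [0,0,0],"angular": [0,0,0]}
  ]
}}

```text
t: 22.0
tool_pos: [686.6, -266.6, 109.4]
ee_rot: [-90.0, 0.0, -87.3]
wrist_force: [-0.3, 0.1, 0.1]
gripper_width: 0.463
```

>>> {"api": "drive_tool", "payload": {
  "rows": [
    {"claw": 0.54,"offset": [0,1,4],"angular": [0,0,0]},
    {"claw": 0.54,"offset": [0,1,3],"angular": [0,0,0]},
    {"claw": 0.54,"offset": [0,0,0],"angular": [0,0,0]}
  ]
}}

```text
t: 22.38
tool_pos: [693.3, -266.9, 108.1]
ee_rot: [-90.0, -0.0, -87.3]
wrist_force: [-1.0, -0.6, -0.2]
gripper_width: 0.463
```

>>> {"api": "drive_tool", "payload": {
  "rows": [
    {"claw": 0.54,"offset": [0,0,3],"angular": [0,0,0]},
    {"claw": 0.54,"offset": [0,0,0],"angular": [0,0,0]}
  ]
}}

```text
t: 22.62
tool_pos: [696.3, -266.8, 108.1]
ee_rot: [-90.0, -0.0, -87.3]
wrist_force: [-0.7, -0.3, -0.1]
gripper_width: 0.462
```

>>> {"api": "drive_tool", "payload": {
  "rows": [
    {"claw": 0.54,"offset": [0,0,3],"angular": [0,0,0]},
    {"claw": 0.54,"offset": [0,0,0],"angular": [0,0,0]}
  ]
}}

```text
t: 22.88
tool_pos: [697.3, -266.8, 107.8]
ee_rot: [-90.3, 0.0, -87.4]
wrist_force: [-10.3, 1.0, 4.5]
gripper_width: 0.463
```

Run:
```python
from h import *
go([680,-266,115],-87.4)
s=snap("scene");crop(s["img"],160,180,360,330,4,"s14.png")
w=snap("wrist");cv2.imwrite("pics/w14.png",w["img"][:,:,::-1])
```

```text
t 22.875 pos [ 697.3 -266.8  107.8] rot [-9.027e+01  1.000e-02 -8.736e+01] w 0.463 F [-10.3   1.    4.5]
offset [ -1.6  -7.1 -17.2] ang [ 0.27  0.04 -0.01]
```

View pics/s14.png

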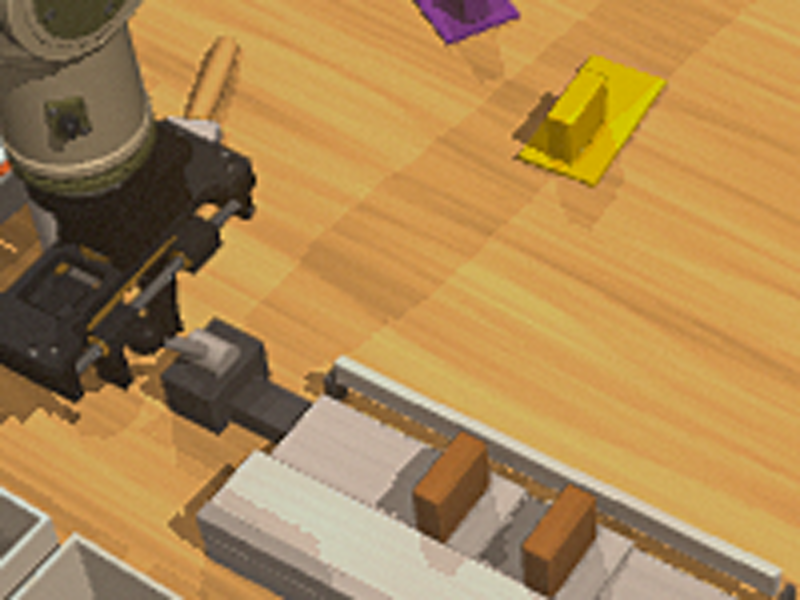

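View pics/w14.png

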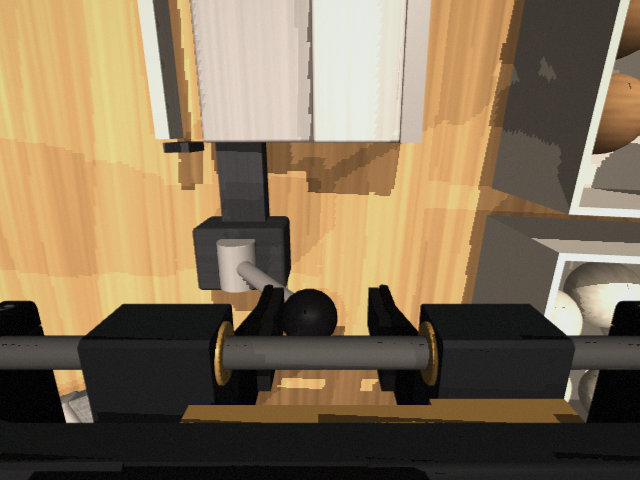

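Lever at its end stop, with the force rising sharply, and the bar is up. Backing off and rising.

>>> {"api": "drive_tool", "payload": {
  "rows": [
    {"claw": 0.54,"offset": [0,-3,-4],"angular": [0,0,0]},
    {"claw": 0.45,"offset": [0,-15,-1],"angular": [0,0,0]},
    {"claw": 0.4,"offset": [0,-40,0],"angular": [0,0,0]},
    {"claw": 0.4,"offset": [0,-50,0],"angular": [0,0,0]},
    {"claw": 0.4,"offset": [-30,-10,-40],"angular": [0,0,0]},
    {"claw": 0.4,"offset": [-30,0,-40],"angular": [0,0,0]},
    {"claw": 0.4,"offset": [0,0,0],"angular": [0,0,0]}
  ]
}}

```text
t: 23.85
tool_pos: [609.6, -207.8, 227.7]
ee_rot: [-90.0, -0.1, -87.1]
wrist_force: [0.6, -0.4, 0.3]
gripper_width: 0.597
```

Run:
```python
from h import *
go([465.5,346.3,190],-169.7)
s=snap("scene");crop(s["img"],180,200,380,350,4,"s15.png")
t=snap("top");crop(t["img"],240,130,440,280,4,"t15.png")
```

```text
t 23.85 pos [ 609.6 -207.8  227.7] rot [-9.000e+01 -8.000e-02 -8.714e+01] w 0.597 F [ 0.6 -0.4  0.3]
offset [-560.7   36.9 -116.3] ang [-6.000e-02  8.256e+01  6.000e-02]
```

View pics/s15.png

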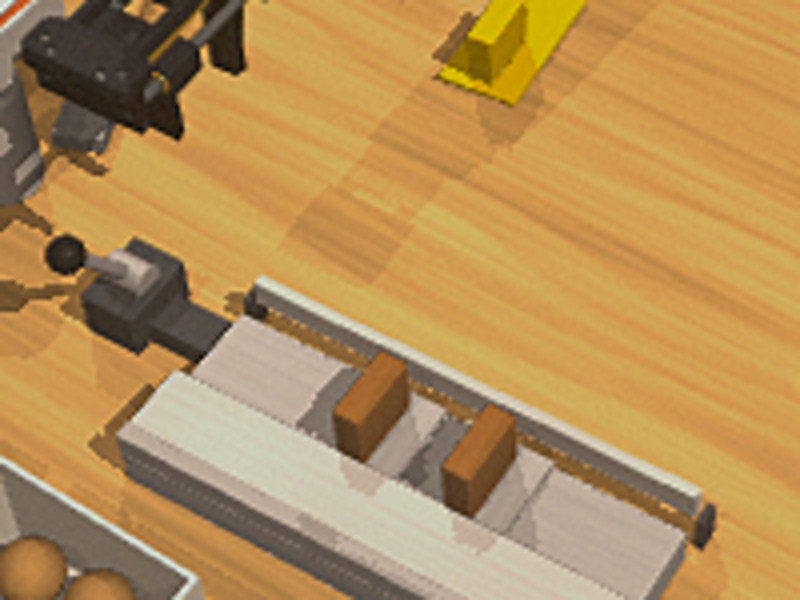

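View pics/t15.png

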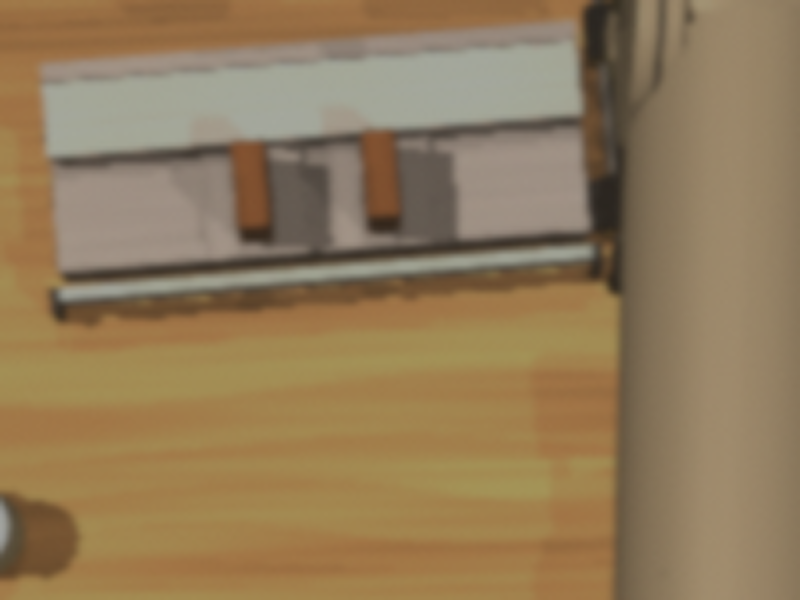

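>>> {"api": "drive_tool", "payload": {
  "rows": [
    {"claw": 0.4,"offset": [-56,0,-12],"angular": [0,0,0]},
    {"claw": 0.4,"offset": [-56,0,-12],"angular": [0,0,0]},
    {"claw": 0.4,"offset": [-56,0,-12],"angular": [0,0,0]},
    {"claw": 0.4,"offset": [-56,0,-12],"angular": [0,0,0]},
    {"claw": 0.4,"offset": [-56,0,-12],"angular": [0,0,0]},
    {"claw": 0.4,"offset": [-56,0,-12],"angular": [0,0,0]},
    {"claw": 0.4,"offset": [-56,0,-12],"angular": [0,0,0]},
    {"claw": 0.4,"offset": [-56,0,-11],"angular": [0,0,0]}
  ]
}}

```text
t: 24.95
tool_pos: [496.7, 234.5, 227.2]
ee_rot: [-89.9, 0.1, -87.4]
wrist_force: [0.8, -0.5, 0.5]
gripper_width: 0.596
```

>>> {"api": "drive_tool", "payload": {
  "rows": [
    {"claw": 0.4,"offset": [-56,0,-11],"angular": [0,0,0]},
    {"claw": 0.4,"offset": [-56,0,-10],"angular": [0,0,0]},
    {"claw": 0.4,"offset": [0,0,0],"angular": [0,-10,0]},
    {"claw": 0.4,"offset": [0,0,0],"angular": [0,-10,0]},
    {"claw": 0.4,"offset": [0,0,0],"angular": [0,-10,0]},
    {"claw": 0.4,"offset": [0,0,0],"angular": [0,-10,0]},
    {"claw": 0.4,"offset": [0,0,0],"angular": [0,-10,0]},
    {"claw": 0.4,"offset": [0,0,0],"angular": [0,-10,0]}
  ]
}}

```text
t: 25.95
tool_pos: [471.1, 343.9, 226.9]
ee_rot: [-89.9, 0.0, -27.1]
wrist_force: [-0.6, 0.5, -0.4]
gripper_width: 0.6
```

>>> {"api": "drive_tool", "payload": {
  "rows": [
    {"claw": 0.4,"offset": [0,0,0],"angular": [0,-10,0]},
    {"claw": 0.4,"offset": [0,0,0],"angular": [0,-10,0]},
    {"claw": 0.4,"offset": [0,0,0],"angular": [0,-10,0]},
    {"claw": 0.4,"offset": [0,0,0],"angular": [0,-7.4,0]},
    {"claw": 0.4,"offset": [0,0,0],"angular": [0,0,0]}
  ]
}}

```text
t: 26.58
tool_pos: [470.8, 343.7, 226.5]
ee_rot: [-89.9, -0.0, 9.9]
wrist_force: [-0.2, -0.5, -0.2]
gripper_width: 0.6
```

Run:
```python
from h import *
go([465.5,346.3,190],10.3)
w=snap("wrist");cv2.imwrite("pics/w16.png",w["img"][:,:,::-1])
s=snap("scene");crop(s["img"],190,220,340,330,5,"s16.png")
for a in(.5,.55,.6): print(a,proj(s,(638.4+88*np.sin(a)*.999,-268.2+88*np.sin(a)*.0457,45+88*np.cos(a))))
print(proj(w,(465.5,346.3,130)))
```

```text
t 26.575 pos [470.8 343.7 226.5] rot [-89.88  -0.     9.93] w 0.6 F [-0.2 -0.5 -0.2]
offset [-4.8 36.5  3.4] ang [-0.12 -0.37  0.  ]
0.5 [197.93479155 260.44876142]
0.55 [197.13155105 261.99897519]
0.6 [196.36890655 263.56620118]
[330.62607741 240.32265864]
```

View pics/w16.png

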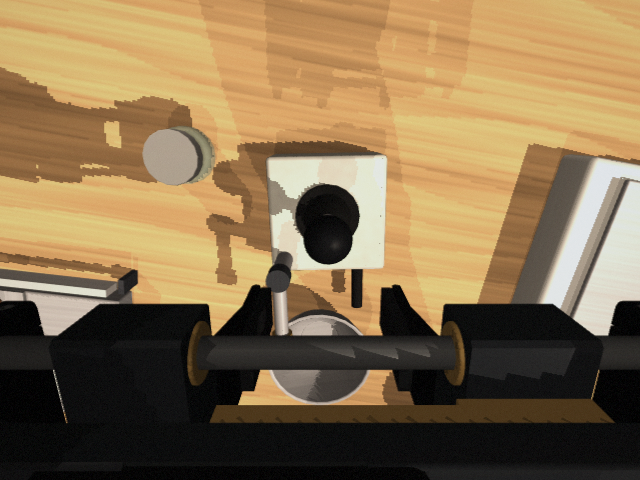

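View pics/s16.png

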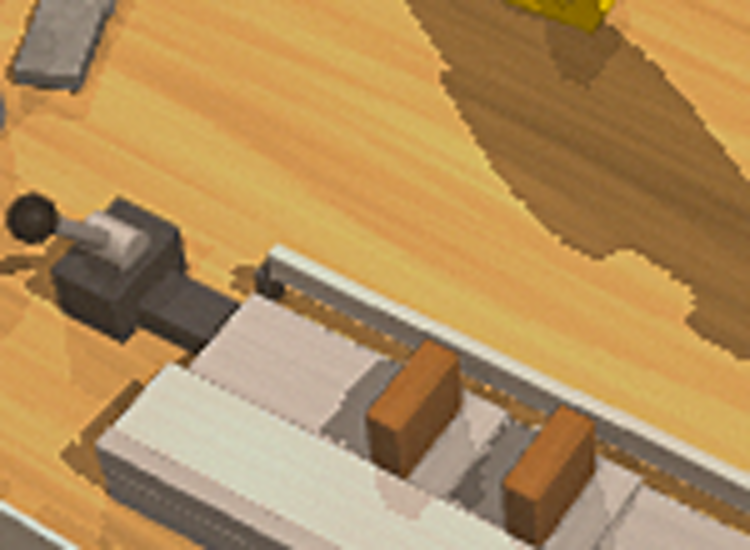

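Lever knob matches 0.6 rad lean exactly, so the bar is locked. Stick knob at (328,240), predicted (331,240). Descending on it.

>>> {"api": "drive_tool", "payload": {
  "rows": [
    {"claw": 0.4,"offset": [-5,30,2.5],"angular": [0,-0.4,0]},
    {"claw": 0.4,"offset": [0,30,0],"angular": [0,0,0]},
    {"claw": 0.4,"offset": [0,0,0],"angular": [0,0,0]}
  ]
}}

```text
t: 27.05
tool_pos: [463.8, 344.2, 164.7]
ee_rot: [-90.1, 0.1, 10.3]
wrist_force: [0.6, -0.2, 0.2]
gripper_width: 0.599
```

Run:
```python
from h import *
go([465.5,346.3,119],10.3)
w=snap("wrist");cv2.imwrite("pics/w17.png",w["img"][:,:,::-1])
print(proj(w,(465.5,346.3,130)))
```

```text
t 27.05 pos [463.8 344.2 164.7] rot [-90.07   0.14  10.34] w 0.599 F [ 0.6 -0.2  0.2]
offset [ 2.1 45.6  1.8] ang [ 0.07  0.04 -0.14]
[329.59088031 282.19843416]
```

View pics/w17.png

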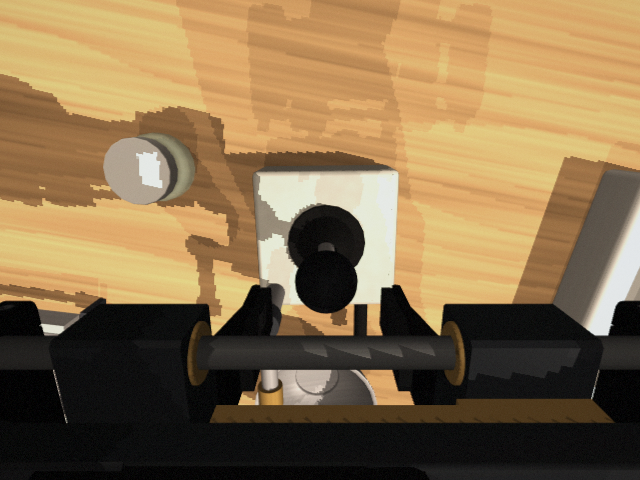

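Run:
```python
from h import *
s=snap("scene");t=snap("top");w=snap("wrist")
c3=lambda X,Y:((X+.5)/5-.5+130,(Y+.5)/5-.5+160)
c4=lambda X,Y:((X+.5)/5-.5+380,(Y+.5)/5-.5+270)
print(tri([ray(t,*c3(258,345)),ray(s,*c4(262,270))]),tri([ray(t,*c3(230,220)),ray(s,*c4(228,380))]))
```

```text
(array([513.32922008, 310.82404475, 102.98381292]), [np.float64(1.00849558023183), np.float64(1.0084955802318876)]) (array([575.09549388, 324.72229446, 102.21554276]), [np.float64(0.7932713081951667), np.float64(0.7932713081951899)])
```

>>> {"api": "drive_tool", "payload": {
  "rows": [
    {"claw": 0.4,"offset": [1,23,0],"angular": [0,0,0]},
    {"claw": 0.45,"offset": [0,22,0],"angular": [0,0,0]},
    {"claw": 0.5,"offset": [0,0,0],"angular": [0,0,0]},
    {"claw": 0.52,"offset": [0,0,0],"angular": [0,0,0]}
  ]
}}

```text
t: 27.75
tool_pos: [465.0, 345.4, 121.2]
ee_rot: [-90.0, 0.0, 10.5]
wrist_force: [0.1, 0.1, 1.0]
gripper_width: 0.494
```

Run:
```python
from h import *
go([465.5,346.3,119],10.3)
s=snap("scene");crop(s["img"],380,250,500,370,5,"s18.png")
```

```text
t 27.75 pos [465.  345.4 121.2] rot [-8.999e+01  1.000e-02  1.048e+01] w 0.494 F [0.1 0.1 1. ]
offset [0.6 2.2 0.8] ang [-0.01  0.18 -0.01]
```

View pics/s18.png

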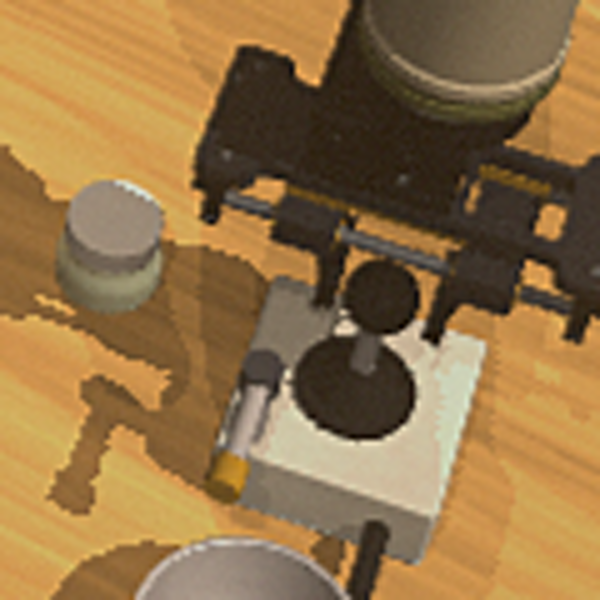

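>>> {"api": "drive_tool", "payload": {
  "rows": [
    {"claw": 0.52,"offset": [0.5,0.5,-7],"angular": [0,0,0]},
    {"claw": 0.52,"offset": [0,1,-7],"angular": [0,0,0]},
    {"claw": 0.52,"offset": [0,1,-7],"angular": [0,0,0]},
    {"claw": 0.52,"offset": [0,2,-7],"angular": [0,0,0]},
    {"claw": 0.52,"offset": [0,1,-4],"angular": [0,0,0]},
    {"claw": 0.52,"offset": [0,0,0],"angular": [0,0,0]}
  ]
}}

```text
t: 28.55
tool_pos: [471.5, 313.8, 115.6]
ee_rot: [-90.0, -0.0, 10.5]
wrist_force: [-0.9, 5.2, 3.4]
gripper_width: 0.48
```

Run:
```python
from h import *
go([465.5,346.3,119],10.3)
s=snap("scene");crop(s["img"],380,250,500,370,5,"s19.png")
w=snap("wrist");crop(w["img"],140,100,500,420,2,"w19.png")
```

```text
t 28.55 pos [471.5 313.8 115.6] rot [-8.998e+01 -1.000e-02  1.045e+01] w 0.48 F [-0.9  5.2  3.4]
offset [-0.  -3.4 33.1] ang [-0.02  0.15  0.01]
```

View pics/s19.png

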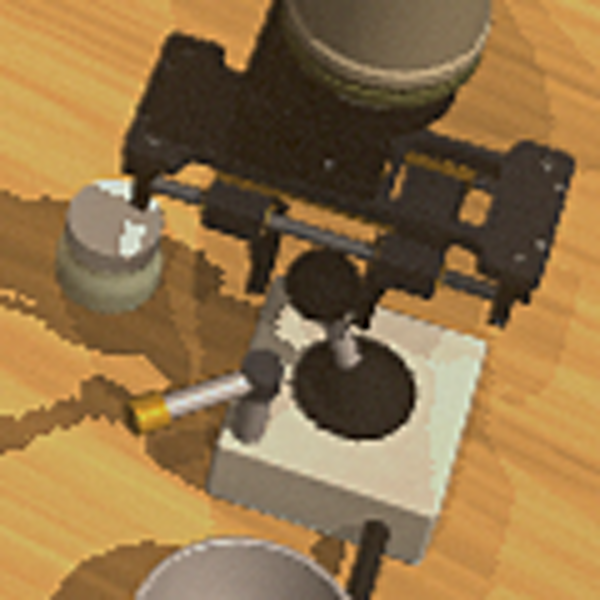

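View pics/w19.png

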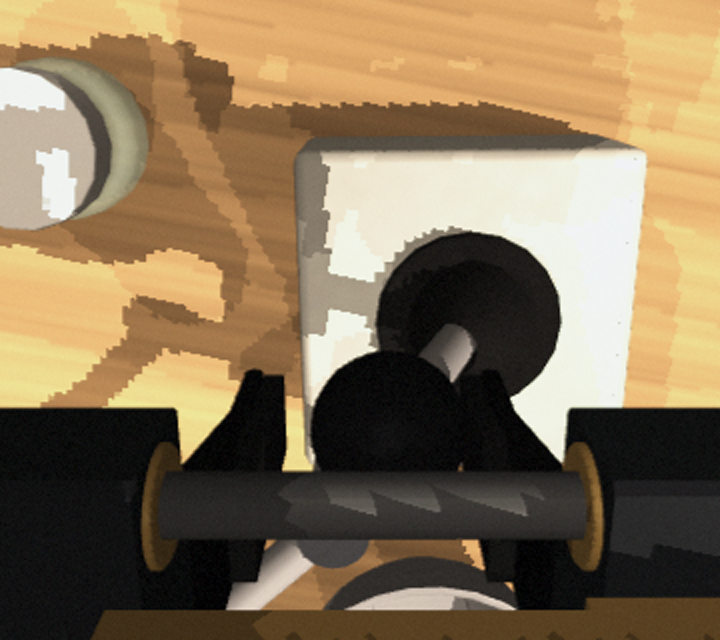

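Stick is over towards the rack: about 5.2 N, so roughly 0.39 rad, with the nozzle swung out. Holding.

>>> {"api": "drive_tool", "payload": {
  "rows": [
    {"claw": 0.52,"offset": [0,0,-0.5],"angular": [0,0,0]},
    {"claw": 0.52,"offset": [0,0,0],"angular": [0,0,0]},
    {"claw": 0.52,"offset": [0,0,0],"angular": [0,0,0]},
    {"claw": 0.52,"offset": [0,0,0],"angular": [0,0,0]},
    {"claw": 0.52,"offset": [0,0,0],"angular": [0,0,0]},
    {"claw": 0.52,"offset": [0,0,0],"angular": [0,0,0]},
    {"claw": 0.52,"offset": [0,0,0],"angular": [0,0,0]},
    {"claw": 0.52,"offset": [0,0,0],"angular": [0,0,0]}
  ]
}}

```text
t: 29.65
tool_pos: [471.5, 313.3, 115.5]
ee_rot: [-90.0, -0.0, 10.5]
wrist_force: [-1.0, 4.5, 3.0]
gripper_width: 0.479
```

>>> {"api": "drive_tool", "payload": {
  "rows": [
    {"claw": 0.52,"offset": [0,0,0],"angular": [0,0,0]},
    {"claw": 0.52,"offset": [0,0,0],"angular": [0,0,0]},
    {"claw": 0.52,"offset": [0,0,0],"angular": [0,0,0]},
    {"claw": 0.52,"offset": [0,0,0],"angular": [0,0,0]},
    {"claw": 0.52,"offset": [0,0,0],"angular": [0,0,0]},
    {"claw": 0.52,"offset": [0,0,0],"angular": [0,0,0]},
    {"claw": 0.52,"offset": [0,0,0],"angular": [0,0,0]},
    {"claw": 0.52,"offset": [0,0,0],"angular": [0,0,0]}
  ]
}}

```text
t: 30.65
tool_pos: [471.5, 313.3, 115.5]
ee_rot: [-90.0, -0.0, 10.5]
wrist_force: [-0.9, 5.0, 4.1]
gripper_width: 0.486
```

>>> {"api": "drive_tool", "payload": {
  "rows": [
    {"claw": 0.52,"offset": [0,0,0],"angular": [0,0,0]},
    {"claw": 0.52,"offset": [0,0,0],"angular": [0,0,0]},
    {"claw": 0.52,"offset": [0,0,0],"angular": [0,0,0]},
    {"claw": 0.52,"offset": [0,0,0],"angular": [0,0,0]},
    {"claw": 0.52,"offset": [0,0,0],"angular": [0,0,0]},
    {"claw": 0.52,"offset": [0,0,0],"angular": [0,0,0]},
    {"claw": 0.52,"offset": [0,0,0],"angular": [0,0,0]},
    {"claw": 0.52,"offset": [0,0,0],"angular": [0,0,0]}
  ]
}}

```text
t: 31.65
tool_pos: [471.5, 313.3, 115.5]
ee_rot: [-90.0, -0.0, 10.5]
wrist_force: [-1.6, 4.5, 3.4]
gripper_width: 0.48
```

>>> {"api": "drive_tool", "payload": {
  "rows": [
    {"claw": 0.52,"offset": [0,0,0],"angular": [0,0,0]},
    {"claw": 0.52,"offset": [0,0,0],"angular": [0,0,0]},
    {"claw": 0.52,"offset": [0,0,0],"angular": [0,0,0]},
    {"claw": 0.52,"offset": [0,0,0],"angular": [0,0,0]}
  ]
}}

```text
t: 32.15
tool_pos: [471.5, 313.3, 115.5]
ee_rot: [-90.0, -0.0, 10.5]
wrist_force: [-0.9, 5.2, 3.2]
gripper_width: 0.482
```

Run:
```python
from h import *
go([465.5,346.3,121],10.3)
s=snap("scene");crop(s["img"],380,250,500,370,5,"s20.png")
```

```text
t 32.15 pos [471.5 313.3 115.5] rot [-90.01  -0.    10.47] w 0.482 F [-0.9  5.2  3.2]
offset [ 0.1 -5.5 33.5] ang [0.01 0.17 0.  ]
```

View pics/s20.png

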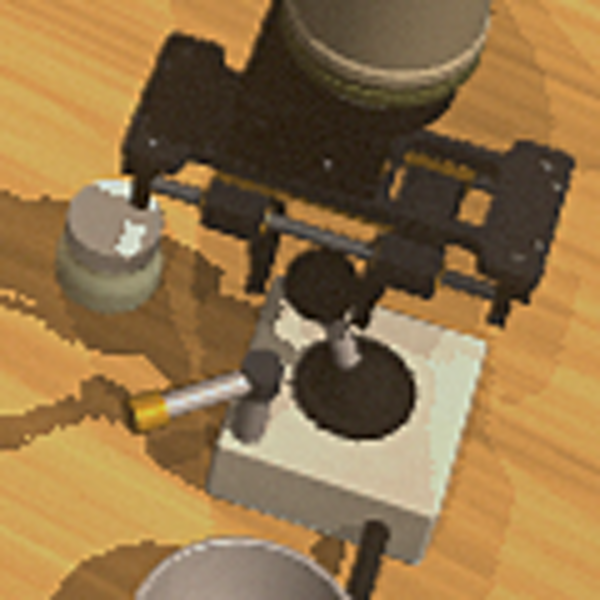

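Held over 3.5 s. Returning to centre, rising and turning the jaws by 90°.

>>> {"api": "drive_tool", "payload": {
  "rows": [
    {"claw": 0.52,"offset": [0,-2,8],"angular": [0,0,0]},
    {"claw": 0.52,"offset": [0,-2,9],"angular": [0,0,0]},
    {"claw": 0.52,"offset": [0,-1,9],"angular": [0,0,0]},
    {"claw": 0.5,"offset": [0,0,7.5],"angular": [0,0,0]},
    {"claw": 0.4,"offset": [0,0,0],"angular": [0,0,0]},
    {"claw": 0.4,"offset": [0,-25,0],"angular": [0,0,0]},
    {"claw": 0.4,"offset": [0,-30,0],"angular": [0,0,0]},
    {"claw": 0.4,"offset": [0,0,0],"angular": [0,10,0]}
  ]
}}

```text
t: 33.2
tool_pos: [466.2, 346.7, 177.5]
ee_rot: [-89.9, -0.1, 0.3]
wrist_force: [-0.4, -0.3, -1.6]
gripper_width: 0.592
```

>>> {"api": "drive_tool", "payload": {
  "rows": [
    {"claw": 0.4,"offset": [0,0,0],"angular": [0,10,0]},
    {"claw": 0.4,"offset": [0,0,0],"angular": [0,10,0]},
    {"claw": 0.4,"offset": [0,0,0],"angular": [0,10,0]},
    {"claw": 0.4,"offset": [0,0,0],"angular": [0,10,0]},
    {"claw": 0.4,"offset": [0,0,0],"angular": [0,10,0]},
    {"claw": 0.4,"offset": [0,0,0],"angular": [0,10,0]},
    {"claw": 0.4,"offset": [0,0,0],"angular": [0,10,0]},
    {"claw": 0.4,"offset": [0,0,0],"angular": [0,10,0]}
  ]
}}

```text
t: 34.2
tool_pos: [465.6, 345.8, 175.5]
ee_rot: [-90.0, -0.0, -79.9]
wrist_force: [-0.1, 0.1, 0.4]
gripper_width: 0.597
```

>>> {"api": "drive_tool", "payload": {
  "rows": [
    {"claw": 0.4,"offset": [0,0,0],"angular": [0,0,0]},
    {"claw": 0.4,"offset": [0,0,0],"angular": [0,0,0]}
  ]
}}

```text
t: 34.45
tool_pos: [465.5, 346.1, 175.5]
ee_rot: [-90.0, -0.0, -79.3]
wrist_force: [-0.7, 0.3, -0.7]
gripper_width: 0.6
```

Run:
```python
from h import *
go([465.5,346.3,120],-79.7)
w=snap("wrist");cv2.imwrite("pics/w21.png",w["img"][:,:,::-1])
print(proj(w,(465.5,346.3,130)))
s=snap("scene");crop(s["img"],190,220,350,340,5,"s21.png")
```

```text
t 34.45 pos [465.5 346.1 175.5] rot [-9.000e+01 -2.000e-02 -7.932e+01] w 0.6 F [-0.7  0.3 -0.7]
offset [-0.2 55.5  0.1] ang [0.   0.38 0.02]
[325.82771642 271.30930716]
```

View pics/w21.png

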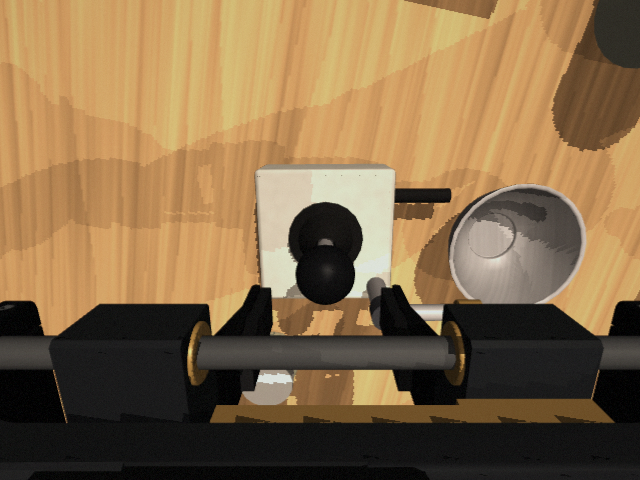

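View pics/s21.png

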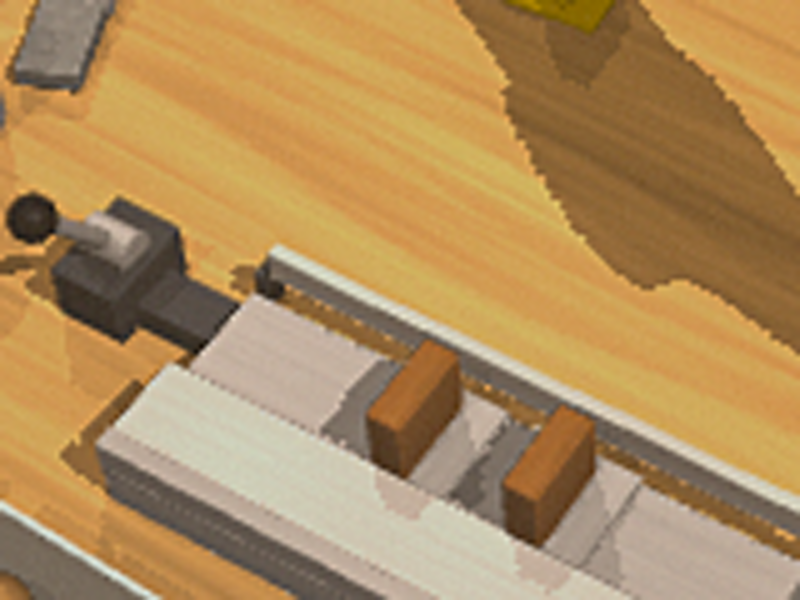

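>>> {"api": "drive_tool", "payload": {
  "rows": [
    {"claw": 0.45,"offset": [0,20,0],"angular": [0,0.3,0]},
    {"claw": 0.48,"offset": [0,20,0],"angular": [0,0,0]},
    {"claw": 0.52,"offset": [0,15,0],"angular": [0,0,0]},
    {"claw": 0.52,"offset": [0,0,0],"angular": [0,0,0]}
  ]
}}

```text
t: 35.05
tool_pos: [464.7, 345.7, 118.8]
ee_rot: [-90.1, -0.1, -79.8]
wrist_force: [-0.2, 0.6, 0.2]
gripper_width: 0.486
```

>>> {"api": "drive_tool", "payload": {
  "rows": [
    {"claw": 0.52,"offset": [0,0.5,-7],"angular": [0,0,0]},
    {"claw": 0.52,"offset": [0,1,-7],"angular": [0,0,0]},
    {"claw": 0.52,"offset": [0,1,-7],"angular": [0,0,0]},
    {"claw": 0.52,"offset": [0,2,-7],"angular": [0,0,0]},
    {"claw": 0.52,"offset": [0,1,-4.5],"angular": [0,0,0]},
    {"claw": 0.52,"offset": [0,0,0],"angular": [0,0,0]}
  ]
}}

```text
t: 35.8
tool_pos: [433.6, 340.6, 115.3]
ee_rot: [-89.9, 0.0, -79.8]
wrist_force: [5.2, 2.1, 3.0]
gripper_width: 0.48
```

Run:
```python
from h import *
go([465.5,346.3,120],-79.7)
s=snap("scene");crop(s["img"],380,250,500,370,5,"s22.png")
```

```text
t 35.8 pos [433.6 340.6 115.3] rot [-89.94   0.   -79.83] w 0.48 F [5.2 2.1 3. ]
offset [ 0.  -4.6 32.4] ang [-0.06 -0.13 -0.  ]
```

View pics/s22.png

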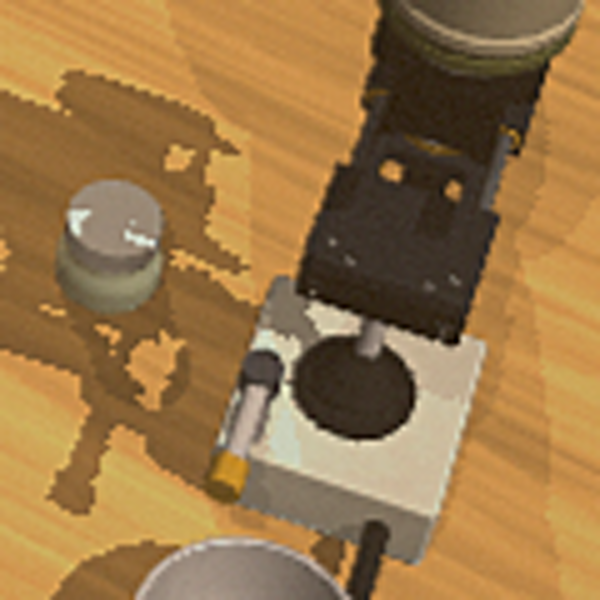

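Pulled over towards the robot (about 5.5 N, nozzle back at rest). Holding.

>>> {"api": "drive_tool", "payload": {
  "rows": [
    {"claw": 0.52,"offset": [0,0,0],"angular": [0,0,0]},
    {"claw": 0.52,"offset": [0,0,0],"angular": [0,0,0]},
    {"claw": 0.52,"offset": [0,0,0],"angular": [0,0,0]},
    {"claw": 0.52,"offset": [0,0,0],"angular": [0,0,0]},
    {"claw": 0.52,"offset": [0,0,0],"angular": [0,0,0]},
    {"claw": 0.52,"offset": [0,0,0],"angular": [0,0,0]},
    {"claw": 0.52,"offset": [0,0,0],"angular": [0,0,0]},
    {"claw": 0.52,"offset": [0,0,0],"angular": [0,0,0]}
  ]
}}

```text
t: 36.85
tool_pos: [433.4, 340.5, 115.0]
ee_rot: [-90.0, -0.0, -79.8]
wrist_force: [4.6, -0.0, 2.9]
gripper_width: 0.481
```

>>> {"api": "drive_tool", "payload": {
  "rows": [
    {"claw": 0.52,"offset": [0,0,0],"angular": [0,0,0]},
    {"claw": 0.52,"offset": [0,0,0],"angular": [0,0,0]},
    {"claw": 0.52,"offset": [0,0,0],"angular": [0,0,0]},
    {"claw": 0.52,"offset": [0,0,0],"angular": [0,0,0]},
    {"claw": 0.52,"offset": [0,0,0],"angular": [0,0,0]},
    {"claw": 0.52,"offset": [0,0,0],"angular": [0,0,0]},
    {"claw": 0.52,"offset": [0,0,0],"angular": [0,0,0]},
    {"claw": 0.52,"offset": [0,0,0],"angular": [0,0,0]}
  ]
}}

```text
t: 37.85
tool_pos: [433.4, 340.5, 115.0]
ee_rot: [-90.0, -0.0, -79.8]
wrist_force: [4.9, 0.5, 4.0]
gripper_width: 0.479
```

>>> {"api": "drive_tool", "payload": {
  "rows": [
    {"claw": 0.52,"offset": [0,0,0],"angular": [0,0,0]},
    {"claw": 0.52,"offset": [0,0,0],"angular": [0,0,0]},
    {"claw": 0.52,"offset": [0,0,0],"angular": [0,0,0]},
    {"claw": 0.52,"offset": [0,0,0],"angular": [0,0,0]},
    {"claw": 0.52,"offset": [0,0,0],"angular": [0,0,0]},
    {"claw": 0.52,"offset": [0,0,0],"angular": [0,0,0]},
    {"claw": 0.52,"offset": [0,0,0],"angular": [0,0,0]},
    {"claw": 0.52,"offset": [0,0,0],"angular": [0,0,0]}
  ]
}}

```text
t: 38.85
tool_pos: [433.5, 340.5, 115.0]
ee_rot: [-90.0, -0.0, -79.8]
wrist_force: [4.9, 1.1, 3.1]
gripper_width: 0.483
```

>>> {"api": "drive_tool", "payload": {
  "rows": [
    {"claw": 0.52,"offset": [0,0,0],"angular": [0,0,0]},
    {"claw": 0.52,"offset": [0,0,0],"angular": [0,0,0]},
    {"claw": 0.52,"offset": [0,0,0],"angular": [0,0,0]},
    {"claw": 0.52,"offset": [0,0,0],"angular": [0,0,0]}
  ]
}}

```text
t: 39.35
tool_pos: [433.5, 340.5, 115.0]
ee_rot: [-90.0, -0.0, -79.8]
wrist_force: [4.1, 0.4, 2.6]
gripper_width: 0.483
```

>>> {"api": "drive_tool", "payload": {
  "rows": [
    {"claw": 0.52,"offset": [0,-2,8],"angular": [0,0,0]},
    {"claw": 0.52,"offset": [0,-2,8],"angular": [0,0,0]},
    {"claw": 0.52,"offset": [0,-1,9],"angular": [0,0,0]},
    {"claw": 0.5,"offset": [0,0,7.5],"angular": [0,0,0]},
    {"claw": 0.42,"offset": [0,0,0],"angular": [0,0,0]},
    {"claw": 0.4,"offset": [0,-30,0],"angular": [0,0,0]},
    {"claw": 0.4,"offset": [0,-40,0],"angular": [0,0,0]},
    {"claw": 0.4,"offset": [0,-40,0],"angular": [0,0,0]}
  ]
}}

```text
t: 40.35
tool_pos: [464.8, 346.3, 231.1]
ee_rot: [-90.0, -0.0, -79.8]
wrist_force: [1.6, -0.3, 0.5]
gripper_width: 0.601
```

Run:
```python
from h import *
go([686,-266,220],-87.4)
s=snap("scene");cv2.imwrite("pics/s23.png",s["img"][:,:,::-1])
```

```text
t 40.35 pos [464.8 346.3 231.1] rot [-9.004e+01 -2.000e-02 -7.979e+01] w 0.601 F [ 1.6 -0.3  0.5]
offset [641.8  11.2 109.3] ang [0.04 7.61 0.02]
```

View pics/s23.png

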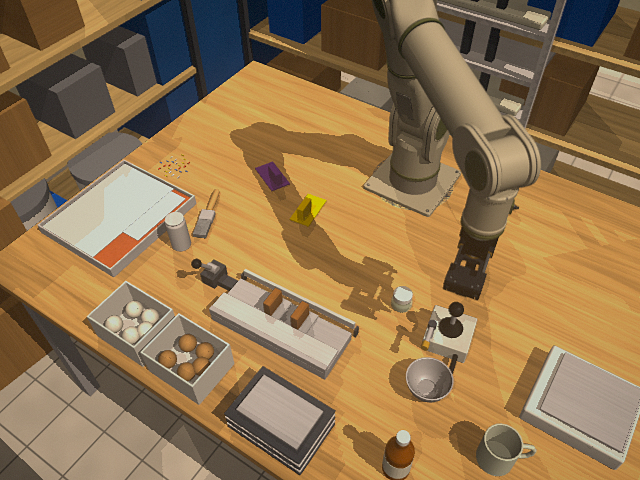

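>>> {"api": "drive_tool", "payload": {
  "rows": [
    {"claw": 0.45,"offset": [0,0,0],"angular": [0,7.6,0]},
    {"claw": 0.45,"offset": [56,0,17],"angular": [0,0,0]},
    {"claw": 0.45,"offset": [56,0,17],"angular": [0,0,0]},
    {"claw": 0.45,"offset": [56,0,17],"angular": [0,0,0]},
    {"claw": 0.45,"offset": [56,0,17],"angular": [0,0,0]},
    {"claw": 0.45,"offset": [56,0,17],"angular": [0,0,0]},
    {"claw": 0.45,"offset": [56,0,17],"angular": [0,0,0]},
    {"claw": 0.45,"offset": [56,0,17],"angular": [0,0,0]}
  ]
}}

```text
t: 41.4
tool_pos: [602.0, -41.5, 230.0]
ee_rot: [-90.0, -0.0, -87.4]
wrist_force: [0.7, -0.0, 0.8]
gripper_width: 0.552
```

>>> {"api": "drive_tool", "payload": {
  "rows": [
    {"claw": 0.5,"offset": [56,0,17],"angular": [0,0,0]},
    {"claw": 0.5,"offset": [56,0,18],"angular": [0,0,0]},
    {"claw": 0.5,"offset": [56,0,18],"angular": [0,0,0]},
    {"claw": 0.5,"offset": [56,0,18],"angular": [0,0,0]},
    {"claw": 0.5,"offset": [0,0,0],"angular": [0,0,0]},
    {"claw": 0.5,"offset": [0,0,0],"angular": [0,0,0]}
  ]
}}

```text
t: 42.15
tool_pos: [682.8, -259.6, 229.5]
ee_rot: [-90.0, 0.1, -87.4]
wrist_force: [0.4, 0.7, 0.9]
gripper_width: 0.505
```

Run:
```python
from h import *
go([689,-266.3,175],-87.4)
w=snap("wrist");cv2.imwrite("pics/w24.png",w["img"][:,:,::-1])
print(proj(w,(688,-266,117.6)))
```

```text
t 42.15 pos [ 682.8 -259.6  229.5] rot [-9.003e+01  8.000e-02 -8.739e+01] w 0.505 F [0.4 0.7 0.9]
offset [ 7.1 54.5  5.9] ang [ 0.03  0.01 -0.08]
[332.08045905 248.99415102]
```

View pics/w24.png

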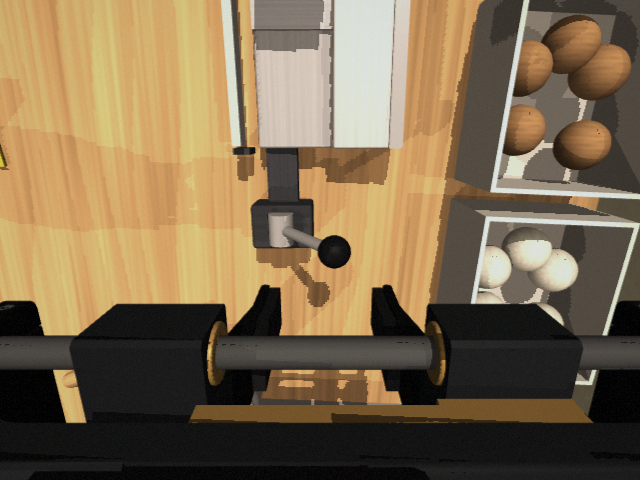

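>>> {"api": "drive_tool", "payload": {
  "rows": [
    {"claw": 0.5,"offset": [7,30,6.5],"angular": [0,0,0]},
    {"claw": 0.5,"offset": [0,30,0],"angular": [0,0,0]},
    {"claw": 0.5,"offset": [0,30,0],"angular": [0,0,0]},
    {"claw": 0.5,"offset": [0,30,0],"angular": [0,0,0]},
    {"claw": 0.54,"offset": [0,0,0],"angular": [0,0,0]},
    {"claw": 0.54,"offset": [0,0,0],"angular": [0,0,0]}
  ]
}}

```text
t: 42.95
tool_pos: [690.4, -266.5, 112.0]
ee_rot: [-89.9, -0.0, -87.4]
wrist_force: [-1.1, 0.0, 1.3]
gripper_width: 0.464
```

>>> {"api": "drive_tool", "payload": {
  "rows": [
    {"claw": 0.54,"offset": [0,-2,-8],"angular": [0,0,0]},
    {"claw": 0.54,"offset": [0,-4,-8],"angular": [0,0,0]},
    {"claw": 0.54,"offset": [0,-4,-8],"angular": [0,0,0]},
    {"claw": 0.54,"offset": [0,-3,-8],"angular": [0,0,0]},
    {"claw": 0.54,"offset": [0,-1,-8],"angular": [0,0,0]},
    {"claw": 0.54,"offset": [0,0,-8],"angular": [0,0,0]},
    {"claw": 0.54,"offset": [0,0,-8],"angular": [0,0,0]},
    {"claw": 0.54,"offset": [0,0,0],"angular": [0,0,0]}
  ]
}}

```text
t: 43.95
tool_pos: [632.7, -270.1, 123.8]
ee_rot: [-90.1, -0.0, -87.5]
wrist_force: [0.3, -1.3, -0.3]
gripper_width: 0.463
```

>>> {"api": "drive_tool", "payload": {
  "rows": [
    {"claw": 0.54,"offset": [0,1,-9],"angular": [0,0,0]},
    {"claw": 0.54,"offset": [0,2,-9],"angular": [0,0,0]},
    {"claw": 0.54,"offset": [0,3,-9],"angular": [0,0,0]},
    {"claw": 0.54,"offset": [0,4,-9],"angular": [0,0,0]},
    {"claw": 0.54,"offset": [0,4,-8],"angular": [0,0,0]},
    {"claw": 0.54,"offset": [0,1,-4],"angular": [0,0,0]},
    {"claw": 0.54,"offset": [0,0,0],"angular": [0,0,0]}
  ]
}}

```text
t: 44.82
tool_pos: [585.4, -272.1, 109.0]
ee_rot: [-90.0, -0.0, -87.4]
wrist_force: [0.3, -0.8, -0.6]
gripper_width: 0.459
```

>>> {"api": "drive_tool", "payload": {
  "rows": [
    {"claw": 0.54,"offset": [0,0,-3],"angular": [0,0,0]},
    {"claw": 0.54,"offset": [0,0,0],"angular": [0,0,0]}
  ]
}}

```text
t: 45.08
tool_pos: [583.0, -271.9, 109.2]
ee_rot: [-90.0, 0.0, -87.4]
wrist_force: [1.2, -0.1, -1.1]
gripper_width: 0.46
```

>>> {"api": "drive_tool", "payload": {
  "rows": [
    {"claw": 0.54,"offset": [0,0,-2],"angular": [0,0,0]},
    {"claw": 0.54,"offset": [0,0,0],"angular": [0,0,0]}
  ]
}}

```text
t: 45.32
tool_pos: [582.6, -271.9, 109.2]
ee_rot: [-89.8, -0.0, -87.4]
wrist_force: [10.7, -0.5, -5.7]
gripper_width: 0.461
```

Stop felt (10.7 N) at the far-back end. Backing off, rising and verifying.

>>> {"api": "drive_tool", "payload": {
  "rows": [
    {"claw": 0.54,"offset": [0,-1,4],"angular": [0,0,0]},
    {"claw": 0.48,"offset": [0,-2,2],"angular": [0,0,0]},
    {"claw": 0.45,"offset": [0,-30,0],"angular": [0,0,0]},
    {"claw": 0.4,"offset": [0,-45,0],"angular": [0,0,0]},
    {"claw": 0.4,"offset": [0,-45,0],"angular": [0,0,0]},
    {"claw": 0.4,"offset": [0,0,-60],"angular": [0,0,0]},
    {"claw": 0.4,"offset": [0,0,-60],"angular": [0,0,0]},
    {"claw": 0.4,"offset": [0,0,0],"angular": [0,0,0]}
  ]
}}

```text
t: 46.32
tool_pos: [462.6, -278.9, 232.1]
ee_rot: [-90.2, -0.1, -87.7]
wrist_force: [-0.2, 0.0, -0.1]
gripper_width: 0.601
```

Run:
```python
from h import *
go([460,-270,220])
s=snap("scene");crop(s["img"],180,200,380,350,4,"s25.png");cv2.imwrite("pics/s25f.png",s["img"][:,:,::-1])
t=snap("top");cv2.imwrite("pics/t25.png",t["img"][:,:,::-1])
for a in(-.5,-.55,-.6):
  p=(638.4+88*np.sin(a)*.999,-268.2+88*np.sin(a)*.0457,45+88*np.cos(a)); print(a,proj(s,p),proj(t,p))
```

```text
t 46.325 pos [ 462.6 -278.9  232.1] rot [-90.19  -0.13 -87.7 ] w 0.601 F [-0.2  0.  -0.1]
offset [-9.  12.  -2.2] ang None
-0.5 [218.28029987 238.95396283] [422.98693524 185.46835498]
-0.55 [219.28504038 238.57068838] [423.00026851 187.24763109]
-0.6 [220.26793205 238.26462166] [422.99695726 188.99275764]
```

View pics/s25.png

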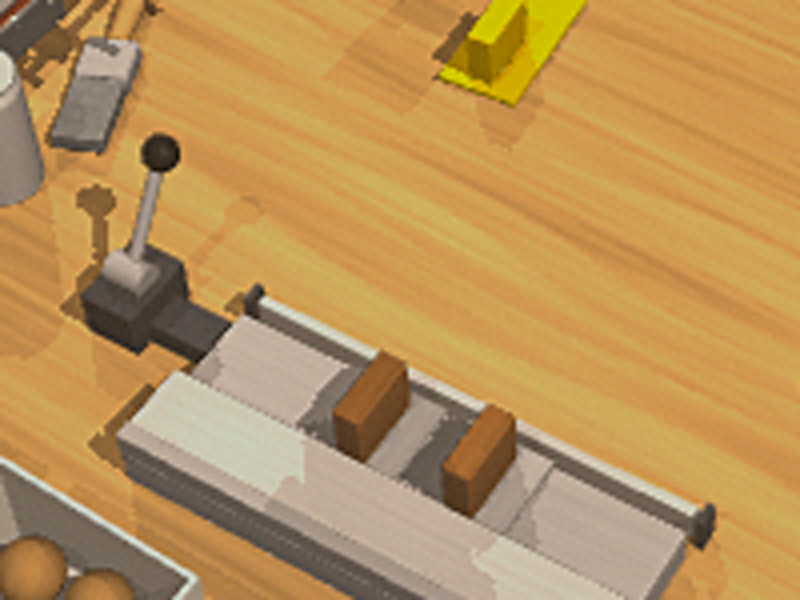

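View pics/t25.png

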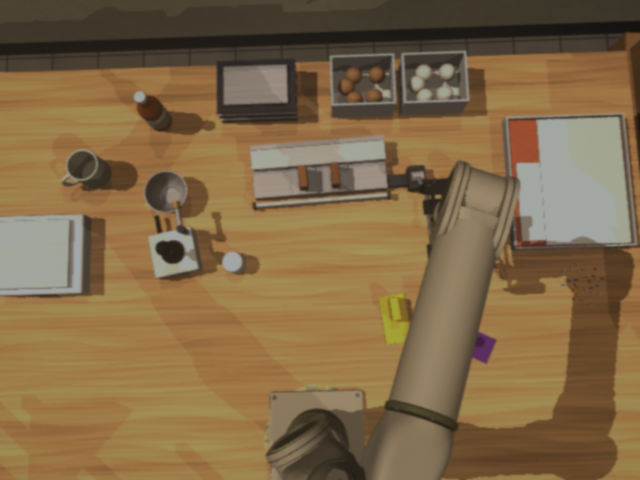

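Run:
```python
from h import *
s=snap("scene");t=snap("top")
hsv=cv2.cvtColor(t["img"],cv2.COLOR_RGB2HSV)
for n,c in(("slot3",(641.4,17.2)),("slot2",(645,-62.7))):
    for m,im in(("S",s),("T",t)):
        k=proj(im,(*c,80)); print(n,m,k.round(1))
crop(s["img"],250,270,330,345,9,"s26.png")
crop(t["img"],280,150,360,215,9,"t26.png")
```

```text
slot3 S [298.9 310.1]
slot3 T [302.4 175.1]
slot2 S [271.9 296.5]
slot2 T [334.8 172.7]
```

View pics/s26.png

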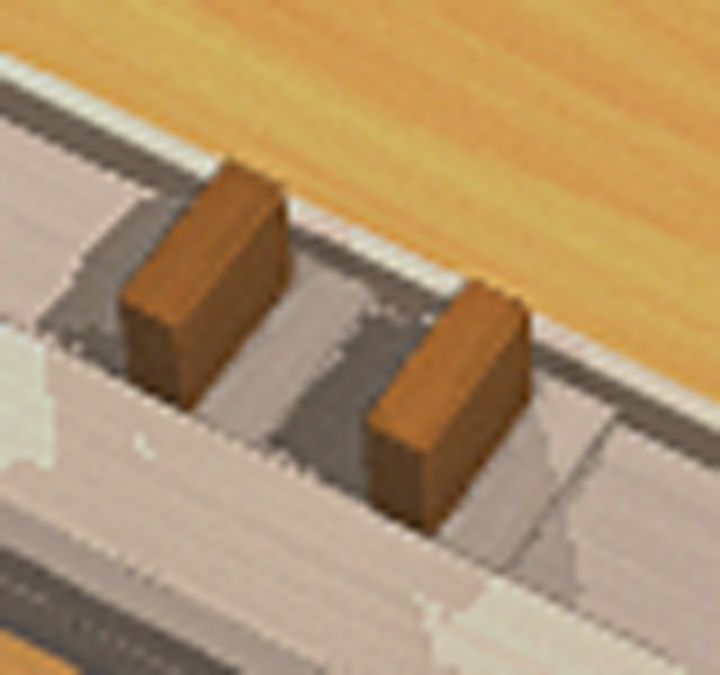

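View pics/t26.png

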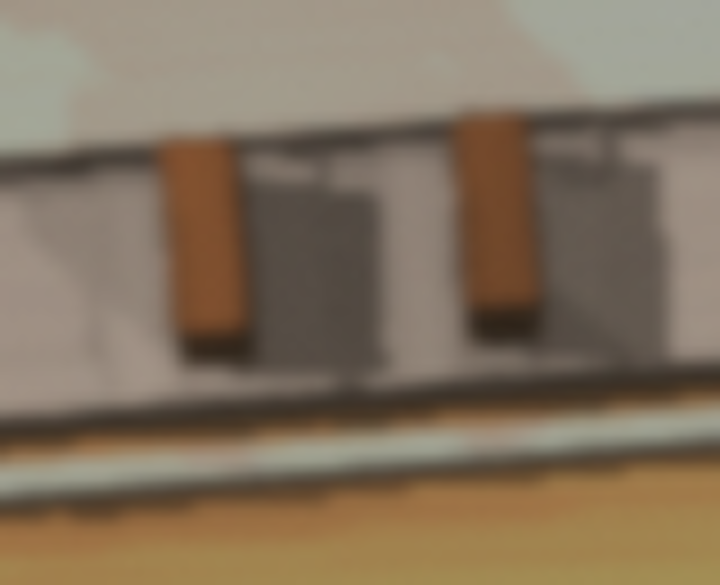

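All checks agree. Handing in.

```bash
python3 -c "
from rig import bot,workorder
print(bot.sense()['t'],bot.sense()['wrist_force']); print(workorder.close_job())"
```

```text
46.525 [-0.84827214 -0.02959259 -1.09648561]
the job is handed in; nothing more can be done
None
```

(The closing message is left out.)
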